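# Lock a culture dish under the hold-down bar

## Robot

A 6-joint arm with a two-finger parallel gripper is mounted at the origin on a cart in front of the work surface, level with it; the furniture and walls round the work are solid. World frame = base frame: x ahead of the robot, y to its left, z up, the work surface at z = 0. Lengths are in m, angles in degrees, forces in N, time in s.
With the tool pointing down it reaches from about 0.325 to 0.775 m from the base axis. Payload 9.3 kg.
Tool frame: the origin (TCP) lies on the mounting face of the last link; the fingertips stand 173 mm ahead of it and the grasp point (between the pads) lies 155 mm ahead of it; z points along the fingers, y is the direction in which the jaws open and shut (so a half turn about z gives the same grasp; the last joint's range is limited). The gripper opens to 85 mm and grips with 20 to 120 N. Pads are 22 mm wide; open, the fingers measure 114 mm over their backs; the gripper's body (76 mm by 85 mm) begins 54 mm behind the grasp point. The pads swing forward as they close: fully open they stand 13 mm farther back than shut.
Start: joints at [-84.603, 14.817, 1.232, 76.415, 0, 81.257], TCP at [0.134, -0.533, 0.405] pointing down, gripper open.
Joint ranges: [-174.27, 174.27], [-52.1, 104.24], [-59.71, 78.15], [-110.17, 111.67], [-87.03, 83.33], [-180, 180]. Speed limits (degrees/s): [127.2, 127.2, 159.86, 180, 180, 180].

## Interface

Orientations are given as [roll, pitch, yaw] about the fixed x, y, z axes, in that order (R = Rz(yaw) Ry(pitch) Rx(roll)).
In Python, from station import manip gives the robot as it stands.
- The arm moves only by the tool apply_moves, never from a script. Its argument "steps" is a list of rows, each a list of 3 entries, a list of its own where there are three numbers: the shift along the tool's x, y, z in units of 0.5 m (1.0 is 0.5 m), then the turn, a rotation vector about the tool's x, y, z in units of pi rad (1.0 is pi rad), then the gripper's target within -1 to 1 (fully open at 1, half-way at 0, shut at -1). In form: [[[x, y, z], [wx, wy, wz], grip], ...]. A call has 1 to 12 rows; each row shifts and turns the pose as measured when the row begins, along the tool's axes as they then stand; what a row does not reach is not made up. A row lasts 1/12 s, in which the tool goes at most 41.7 mm and 7.16 degrees, less where a joint would pass 70% of its speed; a pose out of reach is approached as far as the arm can. A call with a number of a shift or a turn outside -1 to 1 is refused whole. A call with a gripper value outside its range is refused whole. The fingers move at their own pace and stop on an object; the grip force is fixed at half the most. Time passes only in rows, so rows that do not move let the fingers close. It gives the time, the measured TCP pose, the force and the opening at its end, in the units of the state.
- manip.observe(): the state, without advancing time (a new reading comes with each control period).
- manip.read_camera(name): name is "side" or "top"; returns a dict with "frame" (480x640x3 uint8, blue, green, red), "z_map" (480x640 float32, m along the optical axis (not along the pixel's ray), 0 where there is no reading), "intrinsics" (3x3 intrinsics, pixels), "k1" (the pictures are not rectified: a ray, as slopes to the right and down, at radius r is drawn at 1 + k1 r^2 times it, then the intrinsics apply), "position" and "orientation" of the camera in the world. Camera axes: x right, y up, looking along -z (the intrinsics and any distortion apply to the point x, -y, -z); pixel columns grow to the right and rows downward; lengths in m; the calibration is good to about 2 mm. A picture is of the moment at which its call begins.
- manip.finish_job(): hands the job in, once; it reports no verdict.
Trained networks look in the newest picture that a camera, given by its name, has taken for a name from the list of things; names that differ only in an ending like _2 or _b are one class to them, and where a whole thing is asked for, a point or a joint stands for the part that bears it (a point fixed in the world has none). Each returns a list of dicts, best first, with "conf" (0 to 1); they miss things now and then, are a little off and sometimes report something else, mostly with a low value. They report only what shows in the picture. A call takes as long as a camera call. They do not tell look-alikes from the thing itself.
- manip.cut_out(thing, camera): "mask" (480x640 bool, what is visible of it) and "extent" ([left, top, right, bottom] in pixels, round what is visible of it).
- manip.spot_point(thing, camera): "pixel" ([column, row] in pixels: a listed point, or the origin of a listed thing).
The state is a dict: "clock": time; "joint_positions": joint angles; "qvel": joint speeds; "joint_efforts": joint torques, N m; "tool_pos": TCP position; "tool_rot": TCP orientation; "wrist_force": force on the tool from outside, world axes, zero at the start; "moment": the same for the moment, N m; "gripper_width": finger opening in m.
Only numpy, scipy, OpenCV 4.12 (cv2) and the standard library are available. Lean on these libraries where they do the work, as an engineer would, in place of code of your own. Each camera call takes 0.05 s, during which the arm holds its last target.

## Task

Put the culture dish the right way up, flat in the ring on the aluminium platform, and let go of it. Then turn the hold-down bar by its knob across the dish, so that it rides up over the keeper's ramp and drops fully down into the notch, without jamming it hard against the keeper or the dish, and leave it there. Do not disturb the timer, forceps and beaker.

Things in the scene. Friction and masses are not known exactly. Their poses are not given: they have to be found in the camera images.
- petri_1: Clear round petri dish with its lid on, 62 mm across, 14 mm high, cream filling, loose on the worktop at the start, 20 g. Origin: centre of its underside; z up. Can be taken across its diameter from above by the lower or upper part of its side.
- platform: Fixed aluminium plate, 115 x 165 mm, top 12 mm above the worktop; x -70 to 45, y -30 to 135 mm from its origin, which lies on the post's vertical axis at worktop height. A grey locating ring, 67 mm inside, 3 mm high, is centred at x 0, y 58 mm. Beyond the ring, 96 to 118 mm from the post axis, is the steel keeper (cam block), clamped at an angle that is not measured: see bar.
- seat (a point): Centre of the locating ring, on the plate's top face (12 mm above the worktop): where the dish's origin belongs. Axes as the platform's.
- post: Fixed post of the hold-down bar, 22 mm across, 64 mm high; origin and axes as platform. The bar is steel, 149 mm long from the post axis, 10 mm wide, 8 mm thick; underside 29 mm above the worktop when down, 3 mm over a seated dish. A round follower under it, 10 mm across, 95 to 118 mm from the axis, lowest point at 24 mm, rides on the keeper; nothing else of the bar touches the keeper.
- bar (a joint): Turn of the bar about the post, rad. 0: it points along the platform's -x; grows clockwise from above; at pi/2 it points along the platform's +y, across the dish. Starts -0.25 to 0.15 and turns easily apart from the cam (some 3 to 8 N at the knob on the ramp). The keeper's notch lies anywhere from 1.44 to 1.70, different each time, to be found by feel or sight; its ramp begins about 0.4 before the notch.
- bar_lift (a joint): Height of the bar above its lowest position, 0 to 0.014 m. A spring (3 to 4 N) and its weight push it down; pushed round, it rises by itself if the knob is free to rise. Keeper, in the closing direction: ramp 30 mm long rising to 0.008 to 0.009 here, 6 mm crest, then a notch 13 mm wide where the bar drops back to 0, then a rigid end wall that it cannot pass.
- knob (a point): Axis of the bar's upright black knob, 140 mm from the post axis, at mid height (60 mm above the worktop when the bar is down). The knob is 16 mm across and stands from 37 to 80 mm above the worktop; it rises with the bar by up to 9 mm on the cam. Grippy fingers pressed on it hold it down: let them go up with it on the ramp, or the bar jams. Keep the push on it below about 12 N.
- timer: Bystander: flat white laboratory timer, 62 x 62 x 18 mm, loose. Origin: centre of its underside.
- forceps: Bystander: steel forceps, 122 mm long, 8 mm high, lying loose. Origin: centre of its underside.
- beaker: Bystander: glass beaker, 52 mm across, 68 mm high, loose. Origin: centre of its underside.
Mind the look-alikes: they are no part of the job. What is shaped like the platform but blue is not meant.

How it is judged (in metres and radians):
On the way, in this order (a step that is already met when the one before it is completed fails the run):
1. the dish lies flat in the ring, let go, with the bar still open (horizontal distance between petri_1 and seat below 0.004 m and z of petri_1 in the frame of seat below 0.0015 m and angle between petri_1's own z axis and vertical below 0.05 rad and contact force between the fingers and petri_1 below 0.1 N and value of joint bar below 0.6 rad), for 0.2 s.
2. the bar has been turned up on to the keeper's cam (value of joint bar_lift above 0.005 m and value of joint bar above 1.2 rad).
At the end, for the whole second after the job is handed in: The dish lies flat in the ring (centre within 4 mm of the seat, less than 1.5 mm above the plate) and at rest, and the bar lies across it, dropped into the keeper's notch (within 1.5 mm of its lowest position, turned beyond 1.4 rad), released (horizontal distance between petri_1 and seat below 0.004 m and z of petri_1 in the frame of seat below 0.0015 m and angle between petri_1's own z axis and vertical below 0.05 rad and value of joint bar_lift below 0.0015 m and value of joint bar between 1.4 and 1.8 rad and linear speed of petri_1 below 0.01 m/s); the robot touches nothing.
It fails at once if the bar is jammed against the keeper with more than 20 N (contact force between post and platform above 20 N).
It fails at once if the bar is pressed against the dish with more than 8 N (contact force between post and petri_1 above 8 N).
It fails at once if the dish is tipped over (angle between petri_1's own z axis and vertical above 0.8 rad).
It fails at once if the timer, forceps or beaker is disturbed by more than 20 mm (distance of any of timer, forceps, beaker from where it was at the start of the episode above 0.02 m).
It also fails if it takes over 69 s, if anything falls off the work surface, if the arm or the gripper's body presses on something with over 40 N, if the wrist force passes 120 N, or if a joint passes its speed limit or range.

## Working session

There is one attempt and no reset: what is moved stays moved. The work goes in short steps, Python scripts to look and compute and a tool call to move; the robot and the scene stay as the last step left them, time stands still between calls to the robot, and variables do not carry over. Pictures are saved under pics/ and viewed, and the job is handed in when it is done.

Besides the shell and the picture viewer there is one more tool, called after ">>>" in YAML: its name, and indented under it one key for each argument. apply_moves: Moves the arm, as the interface text tells. Shifts and turns lie within -1 to 1; 1 stands for 0.5 m of shift or pi rad of turn. Its arguments: {"type":"object","properties":{"steps":{"type":"array","items":{"type":"array"}}},"required":["steps"]}

```bash
ls; mkdir -p pics
cat > h.py <<'E'
import numpy as np, cv2
from station import manip
from scipy.spatial.transform import Rotation as R
def Rm(o):
    o=np.array(o,float)
    if o.shape==(3,3): return o
    return R.from_euler('xyz',o,degrees=True).as_matrix()
def ray(c,px):
    K=np.array(c['intrinsics']);d=np.array([(px[0]-K[0,2])/K[0,0],(px[1]-K[1,2])/K[1,1]])
    s=d.copy()
    for _ in range(20): s=d/(1+c['k1']*(s@s))
    return Rm(c['orientation'])@np.array([s[0],-s[1],-1.])
def at_z(c,px,z):
    r=ray(c,px);p=np.array(c['position']);return p+r*(z-p[2])/r[2]
def at_d(c,px):
    d=c['z_map'][int(round(px[1])),int(round(px[0]))];return np.array(c['position'])+ray(c,px)*d
def proj(c,P):
    q=Rm(c['orientation']).T@(np.array(P)-np.array(c['position']));s=np.array([q[0],-q[1]])/-q[2]
    s=s*(1+c['k1']*(s@s));K=np.array(c['intrinsics']);return np.array([K[0,0]*s[0]+K[0,2],K[1,1]*s[1]+K[1,2]])
E
python3 - <<'E'
from h import *
print(manip.observe())
for n in ['top','side']:
    c=manip.read_camera(n);cv2.imwrite(f'pics/{n}0.png',c['frame']);print(n,c['position'],c['orientation'],c['intrinsics'],c['k1'])
    for t in ['petri_1','platform','post','knob','bar','timer','forceps','beaker']:
        for d in manip.cut_out(t,n): print(t,'cut',round(d['conf'],2),d['extent'])
    for t in ['petri_1','platform','seat','post','knob']:
        for d in manip.spot_point(t,n): print(t,'pt',round(d['conf'],2),np.round(d['pixel'],1))
E
```

```text
pics
{'clock': 0.0, 'joint_positions': array([-8.46005120e+01,  1.48520981e+01,  1.18785839e+00,  7.64154001e+01,
       -1.70639250e-03,  8.12568650e+01]), 'qvel': array([-0.0090372 ,  0.06428863, -0.08111576, -0.07013896, -0.00797909,
        0.08961455]), 'joint_efforts': array([-1.90996602e-04, -5.55640125e+01,  3.44530678e+01,  1.38974102e-02,
       -1.09293230e-04, -7.41461292e-08]), 'tool_pos': array([ 0.1343737 , -0.53327715,  0.40404028]), 'tool_rot': array([-1.79921026e+02, -1.04190896e-02,  1.41426170e+01]), 'wrist_force': array([-0.06624652,  0.77368814, -0.56942481]), 'moment': array([-0.0170058 ,  0.07105645, -0.01938816]), 'gripper_width': 0.08548875234158546}
top [ 0.32218526 -0.18231447  1.03134035] [  8.29216815  -1.24724532 -89.51995464] [[471.85349391   0.         310.90852716]
 [  0.         471.85349391 243.32552045]
 [  0.           0.           1.        ]] -0.06713562266612019
petri_1 cut 0.59 [147.7, 223.6, 176.0, 256.7]
platform cut 0.92 [303.2, 295.2, 388.8, 362.7]
platform cut 0.91 [248.6, 155.0, 324.0, 206.9]
post cut 0.95 [304.9, 164.8, 333.0, 235.6]
p
[... 620 characters left out ...]
8353138]
 [  0.           0.           1.        ]] 0.005746410052051819
petri_1 cut 0.84 [251.8, 218.0, 281.2, 228.1]
platform cut 0.71 [329.2, 226.8, 407.5, 271.8]
platform cut 0.55 [201.4, 277.2, 303.8, 339.9]
post cut 0.87 [334.9, 232.8, 390.4, 271.3]
knob cut 0.64 [332.7, 245.5, 391.1, 270.6]
bar cut 0.88 [333.9, 242.3, 385.0, 270.9]
timer cut 0.97 [387.4, 291.1, 427.7, 312.1]
forceps cut 0.57 [341.7, 307.9, 388.2, 330.9]
beaker cut 0.97 [433.4, 293.1, 467.0, 341.4]
petri_1 pt 0.68 [264.5 224.4]
platform pt 0.98 [387.6 260.1]
platform pt 0.95 [276.4 319.4]
seat pt 0.92 [255.8 303.8]
seat pt 0.83 [366. 249.]
seat pt 0.69 [450.2 330.9]
post pt 0.88 [383.  260.1]
knob pt 0.85 [338.  253.1]
```

View pics/top0.png

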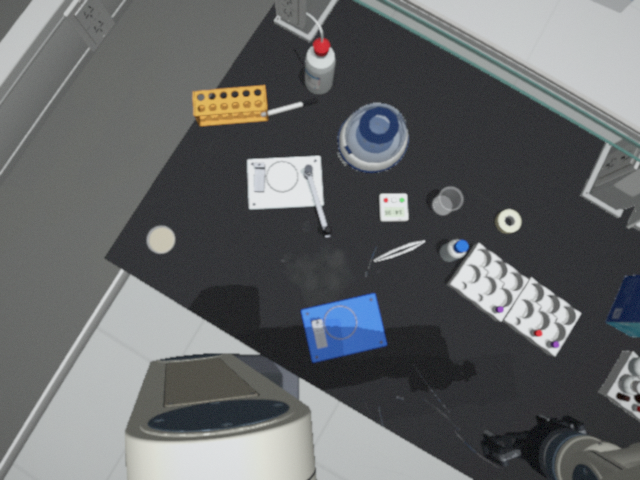

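View pics/side0.png

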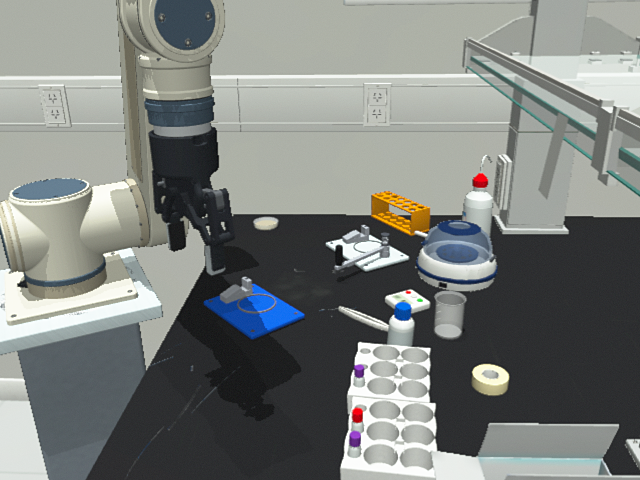

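The aluminium platform is at top (285,182) and side (366,249). The blue look-alike at (345,328) in the top view is not meant. The dish is at (161,240), with only one candidate. Next I'll measure and enlarge.

Run:
```python
from h import *
for n in ['top','side']:
    c=manip.read_camera(n)
    sp=lambda t:[d['pixel'] for d in manip.spot_point(t,n)]
    for t,z in [('petri_1',0),('platform',0),('seat',.012),('post',0),('knob',.06)]:
        for p in sp(t): print(n,t,np.round(p,1),np.round(at_z(c,p,z)[:2],4), 'depth pt',np.round(at_d(c,p),3))
    for t in ['petri_1','timer','forceps','beaker']:
        for d in manip.cut_out(t,n)[:1]:
            v,u=np.nonzero(d['mask']); P=np.array([at_d(c,(a,b)) for a,b in zip(u,v) if c['z_map'][b,a]>0])
            print(n,t,'cloud mean',np.round(P.mean(0),3),np.round(P.min(0),3),np.round(P.max(0),3))
    if n=='top':
        a=cv2.resize(c['frame'][145:245,235:345],None,fx=6,fy=6,interpolation=cv2.INTER_CUBIC)
        b=cv2.resize(c['frame'][210:270,130:190],None,fx=6,fy=6,interpolation=cv2.INTER_CUBIC)
    else:
        a=cv2.resize(c['frame'][220:280,315:415],None,fx=6,fy=6,interpolation=cv2.INTER_CUBIC)
        b=cv2.resize(c['frame'][205:240,240:290],None,fx=6,fy=6,interpolation=cv2.INTER_CUBIC)
    cv2.imwrite(f'pics/{n}_a.png',a);cv2.imwrite(f'pics/{n}_b.png',b)
```

```text
top petri_1 [161.4 239.5] [0.4774 0.1273] depth pt [0.475 0.123 0.013]
top platform [364.5 318.2] [ 0.3099 -0.3212] depth pt [ 0.31 -0.32  0.01]
top platform [308.9 178.3] [ 0.621  -0.1977] depth pt [ 0.61  -0.197  0.037]
top seat [342.  323.3] [ 0.2989 -0.2712] depth pt [ 0.299 -0.271  0.013]
top seat [278.3 174.3] [ 0.6258 -0.1292] depth pt [ 0.626 -0.129  0.011]
top post [308.9 174.4] [ 0.6301 -0.1976] depth pt [ 0.618 -0.197  0.041]
top knob [325.7 229. ] [ 0.4946 -0.233 ] depth pt [ 0.491 -0.232  0.078]
top petri_1 cloud mean [0.476 0.125 0.013] [ 0.446  0.095 -0.002] [0.508 0.16  0.019]
top timer cloud mean [ 0.553 -0.384  0.016] [ 0.523 -0.416  0.005] [ 0.584 -0.354  0.022]
top forceps cloud mean [ 0.448 -0.37   0.004] [ 0.436 -0.429 -0.004] [ 0.472 -0.348  0.012]
top beaker cloud mean [ 0.566 -0.5    0.034] [ 0.537 -0.548 -0.004] [ 0.608 -0.472  0.071]
side petri_1 [264.  224.6] [0.4764 0.1319] depth pt [0.465 0.101 0.013]
side platform [385.2 261.8] [ 0.6247 -0.2037] depth pt [ 0.607 -0.231  0.015]
side platform [273.2 320.6] [ 0.3136 -0.3218] depth pt [ 0.306 -0.341  0.012]
side seat [367.1 249.6] [ 0.6099 -0.1517] depth pt [ 0.608 -0.155  0.014]
side seat [254.7 305.3] [ 0.2974 -0.2736] depth pt [ 0.298 -0.271  0.01 ]
side seat [384.  262.4] [ 0.6067 -0.227 ] depth pt [ 0.608 -0.225  0.011]
side post [382.2 261.1] [ 0.621  -0.1975] depth pt [ 0.606 -0.22   0.012]
side knob [338.2 252.3] [ 0.4954 -0.2299] depth pt [ 0.49  -0.241  0.065]
side petri_1 cloud mean [0.473 0.116 0.01 ] [ 0.446  0.091 -0.002] [0.506 0.158 0.016]
side timer cloud mean [ 0.556 -0.39   0.013] [ 0.523 -0.42  -0.003] [ 0.605 -0.331  0.018]
side forceps cloud mean [ 0.457 -0.398  0.005] [ 0.434 -0.447 -0.002] [ 0.479 -0.34   0.01 ]
side beaker cloud mean [ 0.558 -0.505  0.04 ] [ 0.538 -0.525 -0.003] [ 0.628 -0.461  0.068]
```

View pics/top_a.png

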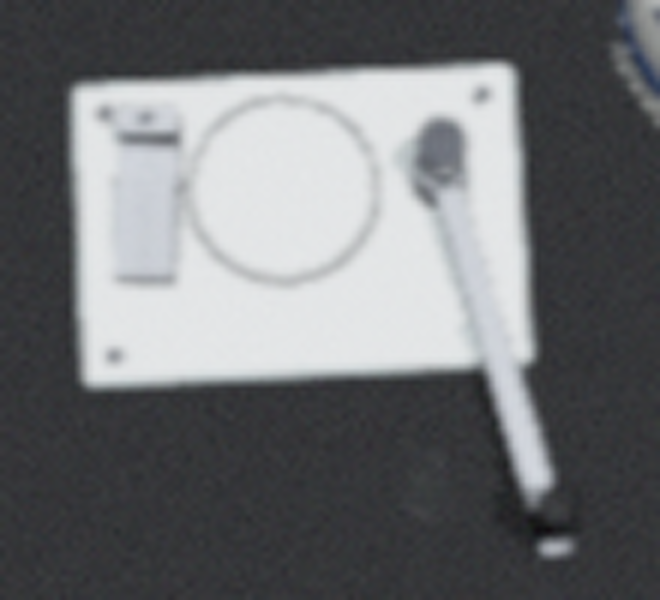

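View pics/side_a.png

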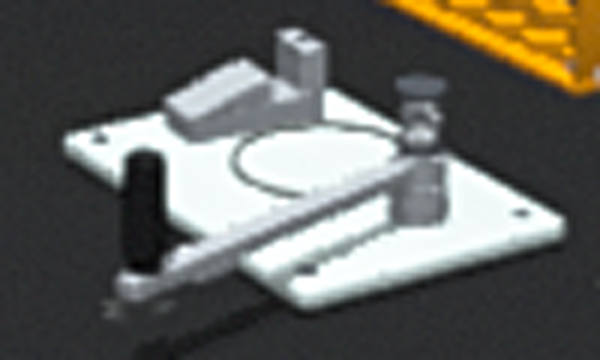

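View pics/top_b.png

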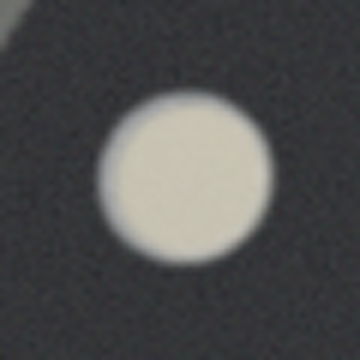

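View pics/side_b.png

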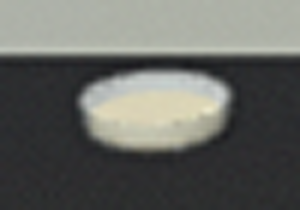

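```bash
cat > plat.py <<'E'
from h import *
def fit():
    c=manip.read_camera('top');f=c['frame'].astype(int)
    m=(f.min(2)>150).astype(np.uint8); m[:, :235]=0;m[:,345:]=0;m[:145]=0;m[245:]=0
    m=cv2.morphologyEx(m,cv2.MORPH_OPEN,np.ones((5,5),np.uint8))
    n,l,s,_=cv2.connectedComponentsWithStats(m);k=1+s[1:,4].argmax()
    ct=max(cv2.findContours((l==k).astype(np.uint8),0,1)[0],key=cv2.contourArea)[:,0].astype(float)
    P=np.array([at_z(c,p,.012)[:2] for p in ct])*1000
    rect=cv2.minAreaRect(P.astype(np.float32));
    return c,P,rect
if __name__=='__main__':
    c,P,rect=fit();print(rect,cv2.boxPoints(rect))
    # ring: predicted search
    from scipy.optimize import least_squares
    g=cv2.cvtColor(c['frame'],cv2.COLOR_BGR2GRAY).astype(np.float32)
    def cost(v):
        a=np.linspace(0,2*np.pi,180,endpoint=False);s=0
        for t in a:
            q=proj(c,[v[0]+.0345*np.cos(t),v[1]+.0345*np.sin(t),.014]);s+=cv2.getRectSubPix(g,(1,1),(float(q[0]),float(q[1])))[0,0]
        return s/180
    best=min((cost((x,y)),x,y) for x in np.arange(.605,.635,.001) for y in np.arange(-.15,-.12,.001));print('ring',best)
    # petri ellipse fit
    d=manip.cut_out('petri_1','top')
    f=c['frame'][210:270,130:190].astype(int); m=(f.max(2)>95).astype(np.uint8); m[:25,:12]=0
    ct=max(cv2.findContours(m,0,1)[0],key=cv2.contourArea)[:,0]
    E=cv2.fitEllipse(ct);px=(E[0][0]+130,E[0][1]+210);print('petri',E,at_z(c,px,.012))
    # pillar/post top
E
python3 plat.py
```

```text
((606.6034545898438, -143.3468017578125), (122.49103546142578, 166.7156982421875), 1.7658928632736206) [[ 542.8183    -61.91587 ]
 [ 547.95575  -228.5524  ]
 [ 670.3886   -224.77774 ]
 [ 665.25116   -58.141205]]
ring (np.float32(187.89694), np.float64(0.635), np.float64(-0.12099999999999997))
petri ((30.471473693847656, 29.160757064819336), (27.952545166015625, 28.98320198059082), 66.04112243652344) [0.47636585 0.12576552 0.012     ]
```

Run:
```python
from plat import *
c,P,rect=fit()
# robust edges: trimmed in rotated frame
for yaw in [1.0,1.5,2.0,2.5,3.0,3.5]:
    a=np.radians(yaw);Q=P@np.array([[np.cos(a),-np.sin(a)],[np.sin(a),np.cos(a)]])  # platform axes
    mid=Q.mean(0);out=[]
    for ax,sg in [(0,-1),(0,1),(1,-1),(1,1)]:
        e=Q[:,ax]*sg;o=np.abs(Q[:,1-ax]-np.median(Q[:,1-ax])); s=e[(e>np.percentile(e,99)-8)&(o<45)]
        out+= [round(np.median(s)*sg,1),round(s.std(),2)]
    print(yaw,out)
g=cv2.cvtColor(c['frame'],cv2.COLOR_BGR2GRAY)
G=cv2.resize(g[145:245,235:345],None,fx=6,fy=6,interpolation=cv2.INTER_CUBIC)
bh=cv2.morphologyEx(G,cv2.MORPH_BLACKHAT,cv2.getStructuringElement(2,(31,31)))
m=bh>22
v,u=np.nonzero(m);r=np.hypot(u-284,v-190);k=(r>80)&(r<106);E=cv2.fitEllipse(np.stack([u[k],v[k]],1).astype(np.float32));print(E,k.sum())
px=((E[0][0]+.5)/6-.5+235,(E[0][1]+.5)/6-.5+145)
print('ring',px,at_z(c,px,.014), E[1][0]/6*(1.031)/472*1.0)
```

```text
1.0 [np.float64(548.9), np.float64(1.21), np.float64(663.5), np.float64(1.21), np.float64(-235.6), np.float64(1.2), np.float64(-72.8), np.float64(1.59)]
1.5 [np.float64(547.8), np.float64(1.02), np.float64(661.8), np.float64(1.02), np.float64(-241.1), np.float64(1.07), np.float64(-78.0), np.float64(1.39)]
2.0 [np.float64(546.6), np.float64(0.78), np.float64(660.0), np.float64(0.86), np.float64(-246.6), np.float64(0.91), np.float64(-83.2), np.float64(1.22)]
2.5 [np.float64(545.1), np.float64(0.57), np.float64(658.3), np.float64(0.71), np.float64(-251.7), np.float64(0.77), np.float64(-88.4), np.float64(1.04)]
3.0 [np.float64(543.2), np.float64(0.33), np.float64(656.7), np.float64(0.64), np.float64(-256.8), np.float64(0.69), np.float64(-93.6), np.float64(0.88)]
3.5 [np.float64(541.3), np.float64(0.1), np.float64(655.1), np.float64(0.62), np.float64(-261.9), np.float64(0.65), np.float64(-98.8), np.float64(0.77)]
((281.87811279296875, 189.608642578125), (181.22134399414062, 190.2611846923828), 89.83424377441406) 4802
ring (281.5630187988281, 176.18477376302084) [ 0.6209524  -0.13661827  0.014     ] 0.0659742957831776
```

Platform: the edge fit and the ring fit agree. Seat is at about (0.6205, -0.137), yaw about 3.6°, post at about (0.624, -0.195), bar at about -0.2. Dish centre is about (0.4765, 0.126), and the side crop shows it upright. I'll turn the jaws along the platform's x axis, which keeps them clear of the keeper.

>>> apply_moves:
  steps:
    - [[0, 0, 0], [0, 0, -0.037], 1]
    - [[0, 0, 0], [0, 0, -0.037], 1]
    - [[0, 0, 0], [0, 0, -0.037], 1]
    - [[0, 0, 0], [0, 0, -0.037], 1]
    - [[0, 0, 0], [0, 0, -0.037], 1]
    - [[0, 0, 0], [0, 0, -0.037], 1]
    - [[0, 0, 0], [0, 0, -0.037], 1]
    - [[0, 0, 0], [0, 0, -0.037], 1]
    - [[0, 0, 0], [0, 0, -0.037], 1]
    - [[0, 0, 0], [0, 0, -0.037], 1]
    - [[0, 0, 0], [0, 0, -0.037], 1]
    - [[0, 0, 0], [0, 0, -0.037], 1]

```text
clock: 3.55
tool_pos: [0.1343, -0.5333, 0.4047]
tool_rot: [-180.0, -0.0, 97.7]
wrist_force: [0.8, -1.2, 0.0]
gripper_width: 0.0858
```

```bash
cat > go.py <<'E'
import sys
from h import *
# remaining shift to a target TCP pos in tool axes, in units, + rotation to yaw target
def rem(t,yaw=93.6):
    o=manip.observe();Rt=Rm(o['tool_rot']);d=Rt.T@(np.array(t)-o['tool_pos'])/.5
    r=R.from_matrix(Rt.T@Rm([180,0,yaw])).as_rotvec()/np.pi
    print('clk',round(o['clock'],2),'pos',np.round(o['tool_pos'],4),'rot',np.round(o['tool_rot'],2),'F',np.round(o['wrist_force'],2),'w',round(o['gripper_width'],4),'q',np.round(o['joint_positions'],1));print('shift units',np.round(d,4),'turn',np.round(r,4))
a=[float(x) for x in sys.argv[1:]]
rem(a[:3],*(a[3:4]))
E
python3 go.py .4765 .126 .25
```

```text
clk 3.55 pos [ 0.1343 -0.5333  0.4047] rot [-180.     -0.     97.67] F [ 0.75 -1.18  0.  ] w 0.0858 q [-84.6  14.8   1.2  76.4  -0.   -2.3]
shift units [1.2155 0.8542 0.3094] turn [-0.     -0.      0.0226]
```

>>> apply_moves:
  steps:
    - [[0.066, 0.046, 0], [0, 0, 0.004], 1]
    - [[0.066, 0.046, 0], [0, 0, 0.004], 1]
    - [[0.066, 0.046, 0], [0, 0, 0.004], 1]
    - [[0.066, 0.046, 0], [0, 0, 0.004], 1]
    - [[0.066, 0.046, 0], [0, 0, 0.004], 1]
    - [[0.066, 0.046, 0], [0, 0, 0], 1]
    - [[0.066, 0.046, 0], [0, 0, 0], 1]
    - [[0.066, 0.046, 0], [0, 0, 0], 1]
    - [[0.066, 0.046, 0], [0, 0, 0], 1]
    - [[0.066, 0.046, 0], [0, 0, 0], 1]
    - [[0.066, 0.046, 0], [0, 0, 0], 1]
    - [[0.066, 0.046, 0], [0, 0, 0], 1]

```text
clock: 4.55
tool_pos: [0.3744, -0.1033, 0.4033]
tool_rot: [179.8, 0.2, 93.8]
wrist_force: [1.4, -1.4, 0.5]
gripper_width: 0.0855
```

```bash
python3 go.py .4765 .126 .25
```

```text
clk 4.55 pos [ 0.3744 -0.1033  0.4033] rot [1.798e+02 1.700e-01 9.380e+01] F [ 1.45 -1.39  0.51] w 0.0855 q [-27.8  -1.2 -17.8  73.1  -0.   58.4]
shift units [0.4449 0.2331 0.306 ] turn [0.0011 0.0009 0.0011]
```

>>> apply_moves:
  steps:
    - [[0.066, 0.034, 0.01], [0, 0, 0], 1]
    - [[0.066, 0.034, 0.02], [0, 0, 0], 1]
    - [[0.066, 0.034, 0.03], [0, 0, 0], 1]
    - [[0.066, 0.034, 0.04], [0, 0, 0], 1]
    - [[0.066, 0.034, 0.04], [0, 0, 0], 1]
    - [[0.055, 0.034, 0.04], [0, 0, 0], 1]
    - [[0.03, 0.015, 0.04], [0, 0, 0], 1]
    - [[0, 0, 0.02], [0, 0, 0], 1]

```text
clock: 5.22
tool_pos: [0.4743, 0.1258, 0.2848]
tool_rot: [179.0, 0.3, 94.2]
wrist_force: [-1.3, -0.5, -0.8]
gripper_width: 0.0855
```

```bash
python3 go.py .4765 .126 .25
```

```text
clk 5.22 pos [0.4743 0.1258 0.2848] rot [178.99   0.29  94.25] F [-1.29 -0.54 -0.84] w 0.0855 q [  5.1  12.7 -20.   56.4  -0.3  90.9]
shift units [0.0005 0.0031 0.0696] turn [0.0056 0.0016 0.0036]
```

>>> apply_moves:
  steps:
    - [[0, 0.003, 0.04], [0.005, 0.0015, 0.003], 1]
    - [[0, 0, 0.025], [0, 0, 0], 1]
    - [[0, 0, 0], [0, 0, 0], 1]
    - [[0, 0, 0], [0, 0, 0], 1]

```text
clock: 5.55
tool_pos: [0.476, 0.1286, 0.2483]
tool_rot: [-179.8, 0.0, 94.0]
wrist_force: [0.4, -0.3, 0.4]
gripper_width: 0.0857
```

```bash
python3 go.py .4765 .126 .25
python3 - <<'E'
from h import *
for n in ['top','side']:
    c=manip.read_camera(n)
    a=c['frame'][180:300,70:230] if n=='top' else c['frame'][120:240,200:360]
    print(n,[proj(c,p).round(1).tolist() for p in ([.4765,.126,0],[.4765,.126,.014],[.4765,.126,.095])])
    cv2.imwrite(f'pics/{n}_1.png',cv2.resize(a,None,fx=5,fy=5,interpolation=cv2.INTER_CUBIC))
E
```

```text
clk 5.55 pos [0.476  0.1286 0.2483] rot [-179.84    0.     93.98] F [ 0.42 -0.27  0.35] w 0.0857 q [  5.4  15.2 -22.5  52.5   0.   91.4]
shift units [-0.0053  0.0006 -0.0034] turn [-0.0009  0.      0.0021]
top [[162.0, 239.9], [160.1, 239.0], [148.3, 232.8]]
side [[264.9, 225.3], [264.6, 220.1], [263.0, 189.3]]
```

View pics/side_1.png

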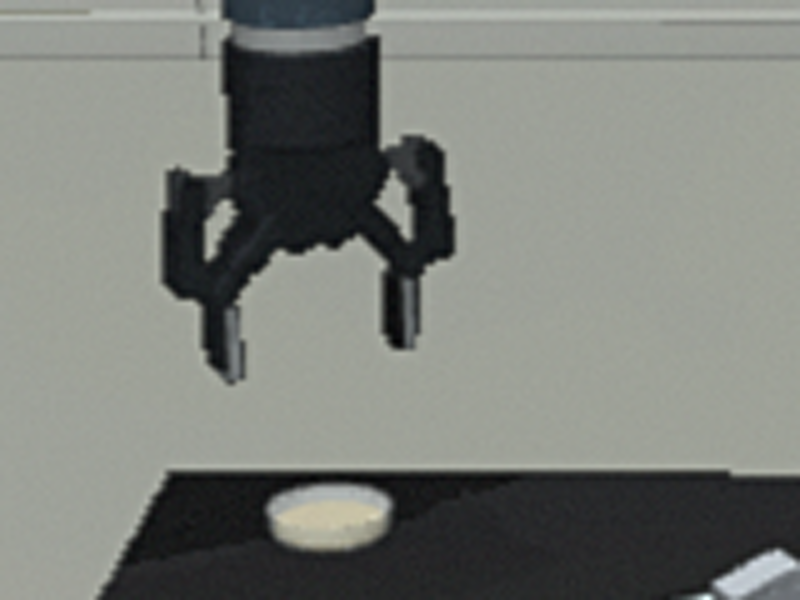

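View pics/top_1.png

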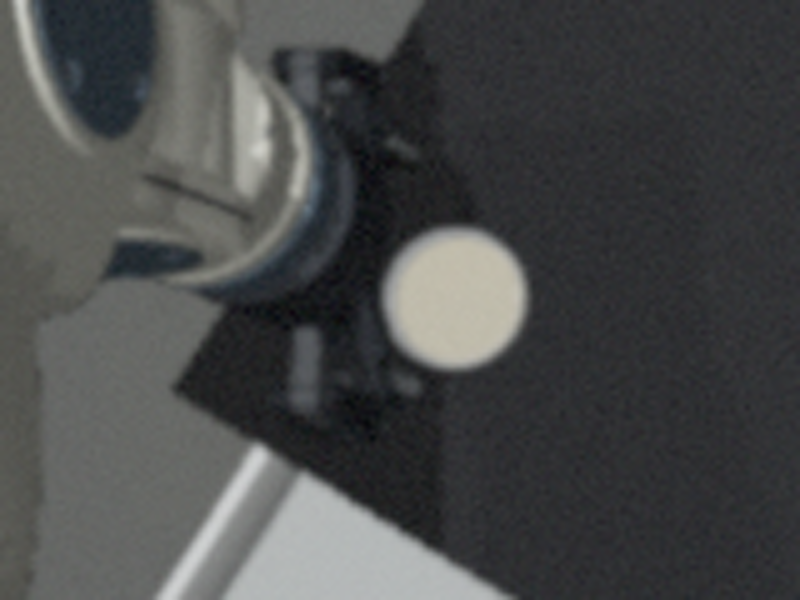

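Dish top at crop (456,298), or (161.2,239.6) in full pixels, as predicted. The fingers straddle it along x. Next check: the fingertip height when open.

Run:
```python
from h import *
c=manip.read_camera('side')
for z in [.07,.075,.08,.085,.09]:
    print(z,[((proj(c,[.476+s*.0428,.1286+dy,z])-[200,120])*5).round(0).tolist() for s in(-1,1) for dy in (-.011,.011)])
```

```text
0.07 [[241.0, 414.0], [225.0, 401.0], [403.0, 386.0], [386.0, 374.0]]
0.075 [[240.0, 404.0], [225.0, 391.0], [402.0, 377.0], [385.0, 365.0]]
0.08 [[240.0, 394.0], [224.0, 381.0], [402.0, 367.0], [385.0, 355.0]]
0.085 [[239.0, 384.0], [223.0, 372.0], [402.0, 357.0], [384.0, 346.0]]
0.09 [[238.0, 375.0], [223.0, 362.0], [401.0, 348.0], [384.0, 336.0]]
```

Open tips sit at about 0.0885, i.e. 160 mm ahead of the TCP, as the spec says. Descending to TCP z of about 0.172.

>>> apply_moves:
  steps:
    - [[-0.006, 0.001, 0.04], [0, 0, 0.001], 1]
    - [[0, 0, 0.04], [0, 0, 0], 1]
    - [[0, 0, 0.04], [0, 0, 0], 1]
    - [[0, 0, 0.02], [0, 0, 0], 1]
    - [[0, 0, 0], [0, 0, 0], 1]
    - [[0, 0, 0], [0, 0, 0], 1]

```text
clock: 6.2
tool_pos: [0.4797, 0.1242, 0.1841]
tool_rot: [179.2, -0.0, 93.6]
wrist_force: [0.6, 0.3, 0.5]
gripper_width: 0.0853
```

```bash
python3 go.py .4765 .1255 .172
```

```text
clk 6.2 pos [0.4797 0.1242 0.1841] rot [179.22  -0.    93.63] F [0.57 0.35 0.51] w 0.0853 q [  4.8  19.3 -27.9  42.   -0.   91.2]
shift units [ 0.003  -0.0066  0.024 ] turn [ 0.0044 -0.      0.0001]
```

>>> apply_moves:
  steps:
    - [[0.002, -0.006, 0.015], [0.004, 0, 0], 1]
    - [[0, 0, 0.005], [0, 0, 0], 1]
    - [[0, 0, 0], [0, 0, 0], 1]
    - [[0, 0, 0], [0, 0, 0], 1]

```text
clock: 6.53
tool_pos: [0.4776, 0.1249, 0.1764]
tool_rot: [179.7, -0.0, 93.6]
wrist_force: [0.1, 0.3, -0.3]
gripper_width: 0.0854
```

```bash
python3 go.py .4765 .1255 .172
```

```text
clk 6.53 pos [0.4776 0.1249 0.1764] rot [ 1.7971e+02 -1.0000e-02  9.3600e+01] F [ 0.08  0.29 -0.32] w 0.0854 q [  4.9  19.8 -28.5  41.4   0.   91.3]
shift units [ 0.0013 -0.0021  0.0089] turn [ 0.0016 -0.     -0.    ]
```

>>> apply_moves:
  steps:
    - [[0.001, -0.002, 0.008], [0.0015, 0, 0], 1]
    - [[0, 0, 0], [0, 0, 0], 1]
    - [[0, 0, 0], [0, 0, 0], 0.3]
    - [[0, 0, 0], [0, 0, 0], 0.3]
    - [[0, 0, 0], [0, 0, 0], 0.3]
    - [[0, 0, 0], [0, 0, 0], 0.3]
    - [[0, 0, 0], [0, 0, 0], 0.3]
    - [[0, 0, 0], [0, 0, 0], 0.3]

```text
clock: 7.2
tool_pos: [0.4768, 0.1256, 0.1735]
tool_rot: [179.9, -0.0, 93.6]
wrist_force: [0.9, -0.7, -0.4]
gripper_width: 0.0558
```

```bash
python3 go.py .4765 .1255 .172
```

```text
clk 7.2 pos [0.4768 0.1256 0.1735] rot [ 1.7988e+02 -1.0000e-02  9.3610e+01] F [ 0.86 -0.67 -0.36] w 0.0558 q [  5.   20.1 -28.7  41.1   0.   91.4]
shift units [-0.0001 -0.0007  0.003 ] turn [ 0.0007 -0.      0.0001]
```

Run:
```python
from h import *
for n in ['top','side']:
    c=manip.read_camera(n)
    a=c['frame'][180:300,90:250] if n=='top' else c['frame'][160:250,210:330]
    cv2.imwrite(f'pics/{n}_2.png',cv2.resize(a,None,fx=5,fy=5,interpolation=cv2.INTER_CUBIC))
```

```text
(no output)
```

View pics/side_2.png

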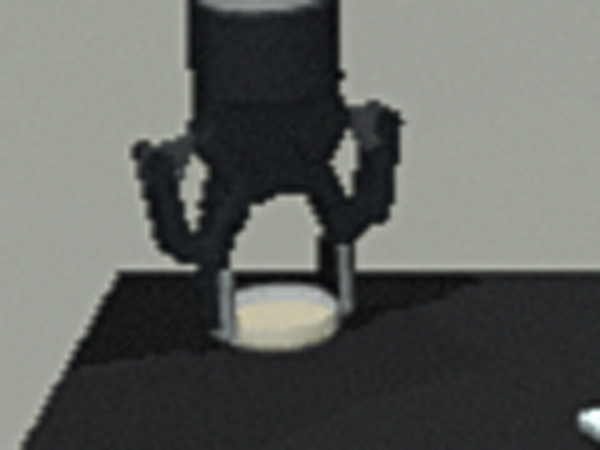

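View pics/top_2.png

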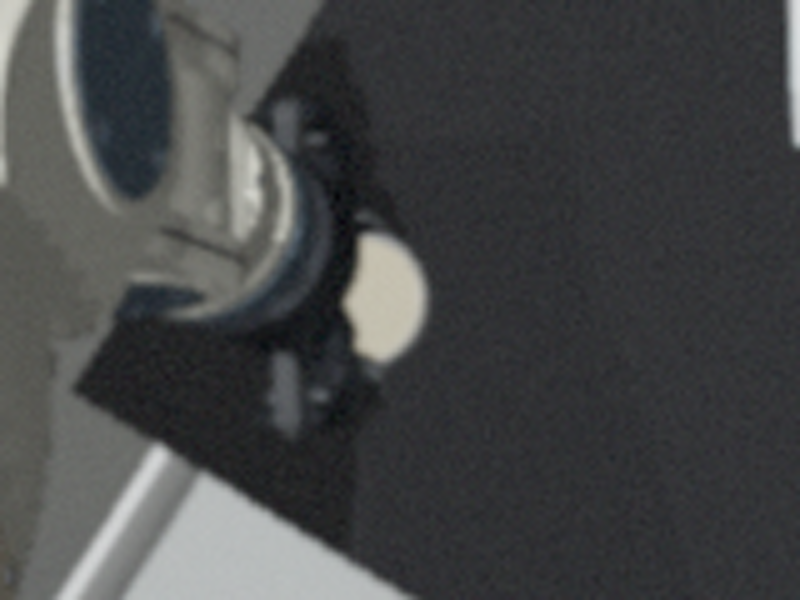

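Pads are on both sides of the dish. The width of 55.8 mm is near the commanded one, so it's ambiguous: the lower base may be narrower than the lid. I'll close further to test.

>>> apply_moves:
  steps:
    - [[0, 0, 0], [0, 0, 0], -0.3]
    - [[0, 0, 0], [0, 0, 0], -0.3]
    - [[0, 0, 0], [0, 0, 0], -0.3]

```text
clock: 7.55
tool_pos: [0.4768, 0.1256, 0.1738]
tool_rot: [179.9, -0.0, 93.6]
wrist_force: [1.1, -0.1, 0.1]
gripper_width: 0.0545
```

>>> apply_moves:
  steps:
    - [[0, 0, -0.02], [0, 0, 0], -0.3]
    - [[0, 0, -0.04], [0, 0, 0], -0.3]
    - [[0, 0, -0.06], [0, 0, 0], -0.3]
    - [[0, 0, -0.06], [0, 0, 0], -0.3]
    - [[0, 0, -0.04], [0, 0, 0], -0.3]
    - [[0, 0, 0], [0, 0, 0], -0.3]

```text
clock: 8.05
tool_pos: [0.4759, 0.1254, 0.2861]
tool_rot: [-179.8, -0.0, 93.6]
wrist_force: [0.1, -0.3, -0.8]
gripper_width: 0.0547
```

```bash
python3 go.py .6205 -.137 .29
python3 - <<'E'
from h import *
for n in ['top','side']:
    c=manip.read_camera(n)
    a=c['frame'][180:300,90:250] if n=='top' else c['frame'][130:220,210:330]
    cv2.imwrite(f'pics/{n}_3.png',cv2.resize(a,None,fx=5,fy=5,interpolation=cv2.INTER_CUBIC))
E
```

```text
clk 8.05 pos [0.4759 0.1254 0.2861] rot [-179.77   -0.     93.6 ] F [ 0.1  -0.26 -0.76] w 0.0547 q [  5.   13.2 -19.1  58.    0.   91.4]
shift units [-0.542   0.2555 -0.0088] turn [-0.0013 -0.      0.    ]
```

View pics/side_3.png

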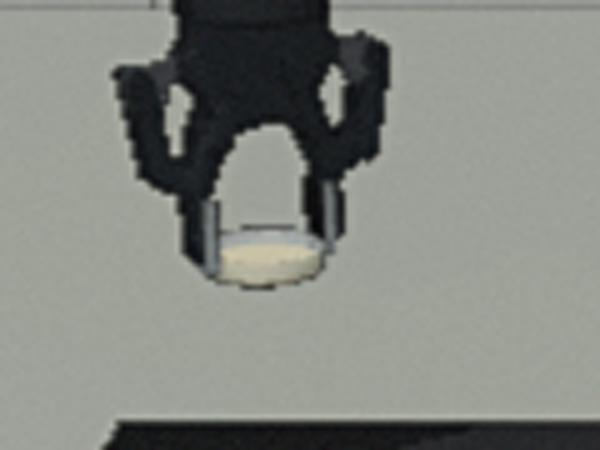

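View pics/top_3.png

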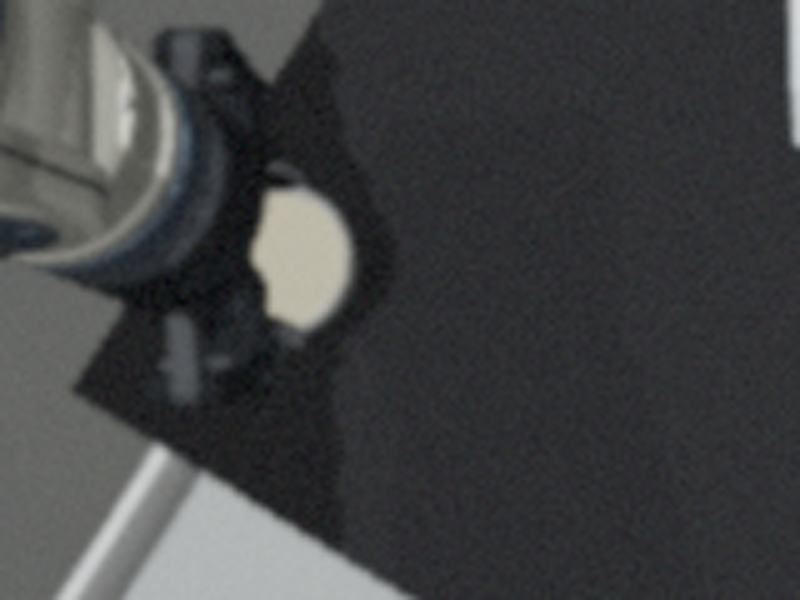

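Dish is lifted level and held just below its lid. Right edge of the dish at top px (160.4,231.6): I'll use it for the dish's offset along the pads.

Run:
```python
from h import *
c=manip.read_camera('top')
f=cv2.cvtColor(c['frame'],cv2.COLOR_BGR2GRAY)
print(f[231,150:168])
for col in [159.5,160,160.5,161]: print(col,at_z(c,(col,231.6),.1123+.012).round(4))
o=manip.observe()['tool_pos'];
z=.1123+.012
# fit visible arc: threshold contour, points right of pads
m=(f>90).astype(np.uint8)[195:265,142:175]
ct=max(cv2.findContours(m,0,1)[0],key=cv2.contourArea)[:,0]+[142,195]
P=np.array([at_z(c,(u+.0,v),z)[:2] for u,v in ct if u>=153])
from scipy.optimize import least_squares
s=least_squares(lambda v:np.hypot(P[:,0]-v[0],P[:,1]-v[1])-v[2],[o[0],o[1],.031],loss='soft_l1',f_scale=.001)
s2=least_squares(lambda v:np.hypot(P[:,0]-v[0],P[:,1]-v[1])-.0305,[o[0],o[1]],loss='soft_l1',f_scale=.001)
print(s.x,s2.x,o,len(P))
```

```text
[183 184 184 184 185 185 185 185 186 171 131  77  35  31  31  33  30  27]
159.5 [0.4743 0.0946 0.1243]
160 [0.4743 0.0936 0.1243]
160.5 [0.4743 0.0926 0.1243]
161 [0.4743 0.0916 0.1243]
[0.47151914 0.1243408  0.03121333] [0.47157563 0.12352297] [0.47495866 0.1252917  0.28204203] 29
```

>>> apply_moves:
  steps:
    - [[-0.03, 0.015, 0], [0, 0, 0], -0.3]
    - [[-0.06, 0.028, 0], [0, 0, 0], -0.3]
    - [[-0.065, 0.031, 0], [0, 0, 0], -0.3]
    - [[-0.065, 0.031, 0], [0, 0, 0], -0.3]
    - [[-0.065, 0.031, 0], [0, 0, 0], -0.3]
    - [[-0.065, 0.031, 0], [0, 0, 0], -0.3]
    - [[-0.065, 0.031, 0], [0, 0, 0], -0.3]
    - [[-0.05, 0.024, 0], [0, 0, 0], -0.3]
    - [[-0.03, 0.014, 0], [0, 0, 0], -0.3]
    - [[0, 0, 0], [0, 0, 0], -0.3]

```text
clock: 9.03
tool_pos: [0.6103, -0.1245, 0.2603]
tool_rot: [-178.0, -0.4, 93.9]
wrist_force: [-0.6, -0.3, 0.4]
gripper_width: 0.0546
```

```bash
python3 go.py .6205 -.1365 .215
```

```text
clk 9.03 pos [ 0.6103 -0.1245  0.2603] rot [-178.04   -0.4    93.87] F [-0.64 -0.29  0.36] w 0.0546 q [-19.2  26.6  -2.3  63.   -0.4  67. ]
shift units [-0.026   0.0219  0.0897] turn [-0.0109 -0.0022  0.0016]
```

>>> apply_moves:
  steps:
    - [[-0.015, 0.014, 0.02], [-0.009, -0.002, 0.0015], -0.3]
    - [[-0.006, 0.005, 0.03], [-0.001, 0, 0], -0.3]
    - [[0, 0, 0.02], [0, 0, 0], -0.3]
    - [[0, 0, 0], [0, 0, 0], -0.3]
    - [[0, 0, 0], [0, 0, 0], -0.3]

```text
clock: 9.45
tool_pos: [0.6182, -0.1346, 0.2147]
tool_rot: [-179.2, -0.4, 93.4]
wrist_force: [-0.6, -0.8, -0.2]
gripper_width: 0.0546
```

```bash
python3 go.py .6205 -.1365 .187
python3 - <<'E'
from h import *
for n in ['top','side']:
    c=manip.read_camera(n)
    a=c['frame'][130:250,230:390] if n=='top' else c['frame'][170:290,310:470]
    cv2.imwrite(f'pics/{n}_4.png',cv2.resize(a,None,fx=5,fy=5,interpolation=cv2.INTER_CUBIC))
E
```

```text
clk 9.45 pos [ 0.6182 -0.1346  0.2147] rot [-179.22   -0.35   93.45] F [-0.59 -0.77 -0.15] w 0.0546 q [-19.9  29.2  -5.2  56.5   0.   66.7]
shift units [-0.0044  0.0051  0.0554] turn [-0.0043 -0.002  -0.0008]
```

View pics/side_4.png

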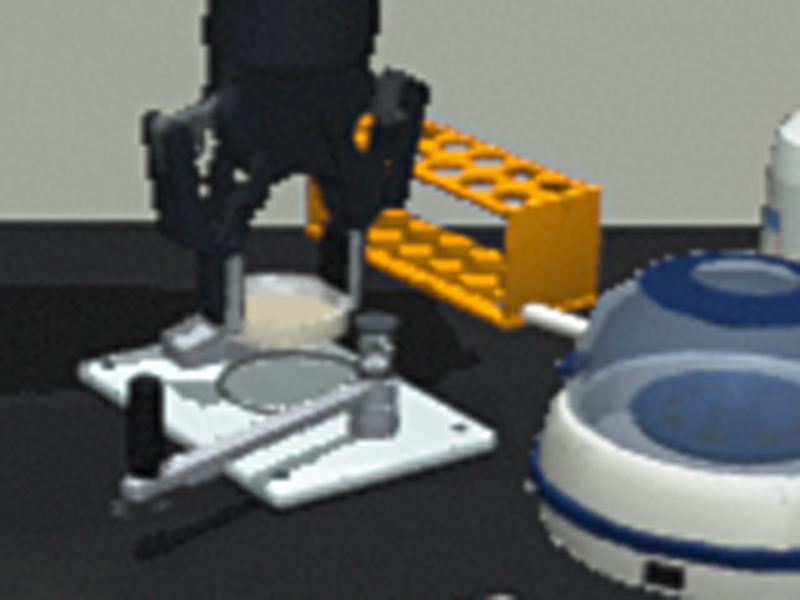

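View pics/top_4.png

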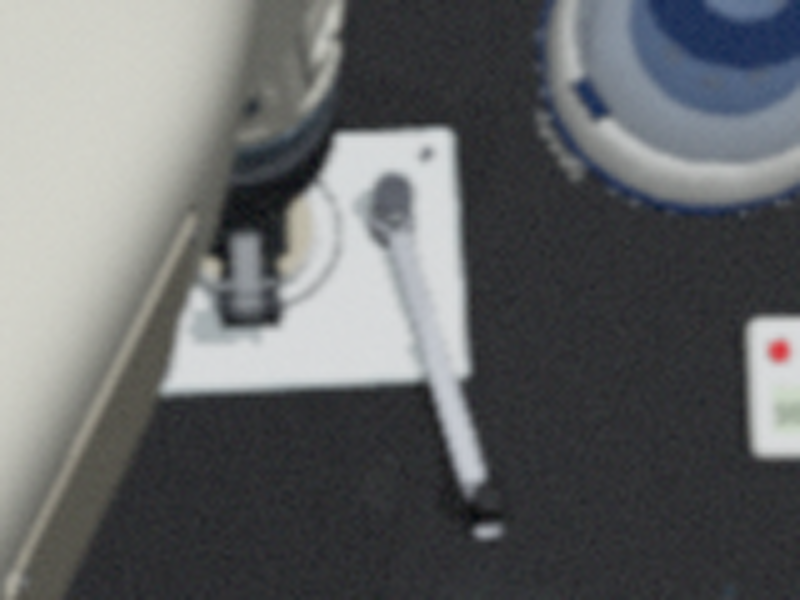

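Dish hangs above the ring, and the keeper is clear of the fingers. Lowering.

>>> apply_moves:
  steps:
    - [[-0.004, 0.004, 0.015], [-0.004, -0.002, 0], -0.3]
    - [[0, 0, 0.02], [0, 0, 0], -0.3]
    - [[0, 0, 0.01], [0, 0, 0], -0.3]
    - [[0, 0, 0], [0, 0, 0], -0.3]
    - [[0, 0, 0], [0, 0, 0], -0.3]

```text
clock: 9.97
tool_pos: [0.6205, -0.1349, 0.1941]
tool_rot: [179.9, 0.1, 93.6]
wrist_force: [0.9, -0.7, -0.6]
gripper_width: 0.0546
```

```bash
python3 go.py .6205 -.1365 .186
```

```text
clk 9.97 pos [ 0.6205 -0.1349  0.1941] rot [1.7988e+02 8.0000e-02 9.3570e+01] F [ 0.86 -0.74 -0.58] w 0.0546 q [-19.8  30.1  -6.9  52.9  -0.   66.6]
shift units [-0.0031 -0.0002  0.0162] turn [ 0.0007  0.0004 -0.0002]
```

>>> apply_moves:
  steps:
    - [[-0.003, 0, 0.008], [0.0005, 0, 0], -0.3]
    - [[0, 0, 0.005], [0, 0, 0], -0.3]
    - [[0, 0, 0.002], [0, 0, 0], -0.3]
    - [[0, 0, 0], [0, 0, 0], -0.3]

```text
clock: 10.3
tool_pos: [0.6208, -0.1364, 0.1869]
tool_rot: [179.9, 0.1, 93.6]
wrist_force: [-0.6, -0.3, -1.2]
gripper_width: 0.0544
```

```bash
python3 go.py .6205 -.1365 .186
python3 - <<'E'
from h import *
for n in ['side']:
    c=manip.read_camera(n)
    a=c['frame'][190:280,310:430]
    cv2.imwrite(f'pics/{n}_5.png',cv2.resize(a,None,fx=6,fy=6,interpolation=cv2.INTER_CUBIC))
E
```

```text
clk 10.3 pos [ 0.6208 -0.1364  0.1869] rot [1.7994e+02 1.0000e-01 9.3580e+01] F [-0.64 -0.29 -1.21] w 0.0544 q [-19.9  30.5  -7.3  52.1  -0.1  66.5]
shift units [-0.0001 -0.0005  0.0017] turn [ 0.0004  0.0005 -0.0001]
```

View pics/side_5.png

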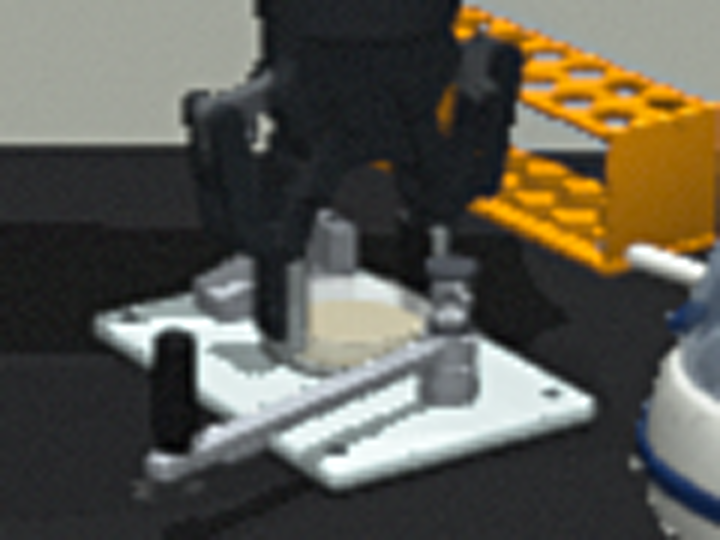

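>>> apply_moves:
  steps:
    - [[0, 0, 0.0025], [0, 0, 0], -0.3]
    - [[0, 0, 0], [0, 0, 0], -0.3]
    - [[0, 0, 0], [0, 0, 0], 1]
    - [[0, 0, 0], [0, 0, 0], 1]
    - [[0, 0, 0], [0, 0, 0], 1]
    - [[0, 0, 0], [0, 0, 0], 1]
    - [[0, 0, 0], [0, 0, 0], 1]
    - [[0, 0, -0.01], [0, 0, 0], 1]
    - [[0, 0, -0.04], [0, 0, 0], 1]
    - [[0, 0, -0.06], [0, 0, 0], 1]
    - [[0, 0, -0.06], [0, 0, 0], 1]
    - [[0, 0, -0.06], [0, 0, 0], 1]

```text
clock: 11.35
tool_pos: [0.6192, -0.1359, 0.2989]
tool_rot: [-179.4, -0.2, 93.6]
wrist_force: [0.6, -0.2, -0.1]
gripper_width: 0.0854
```

```bash
python3 go.py .47 -.137 .29
python3 - <<'E'
from h import *
for n in ['top','side']:
    c=manip.read_camera(n)
    a=c['frame'][130:250,230:390] if n=='top' else c['frame'][210:280,310:430]
    cv2.imwrite(f'pics/{n}_6.png',cv2.resize(a,None,fx=6 if n=='side' else 5,fy=6 if n=='side' else 5,interpolation=cv2.INTER_CUBIC))
E
```

```text
clk 11.35 pos [ 0.6192 -0.1359  0.2989] rot [-179.39   -0.19   93.57] F [ 0.6  -0.25 -0.12] w 0.0854 q [-19.9  25.7   2.2  67.1  -0.1  66.5]
shift units [ 0.0163 -0.2977  0.021 ] turn [-0.0034 -0.0011 -0.0002]
```

View pics/side_6.png

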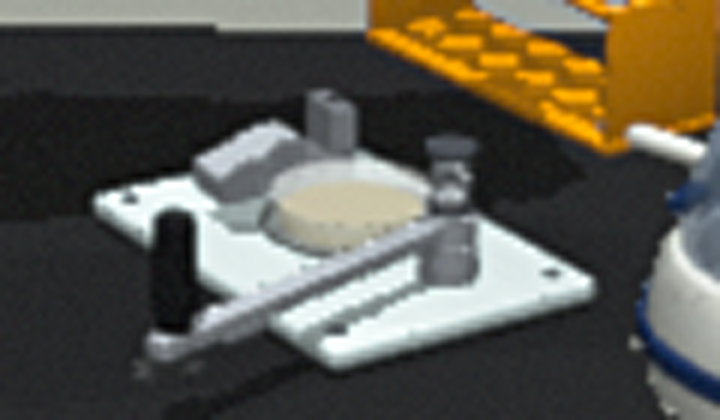

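View pics/top_6.png

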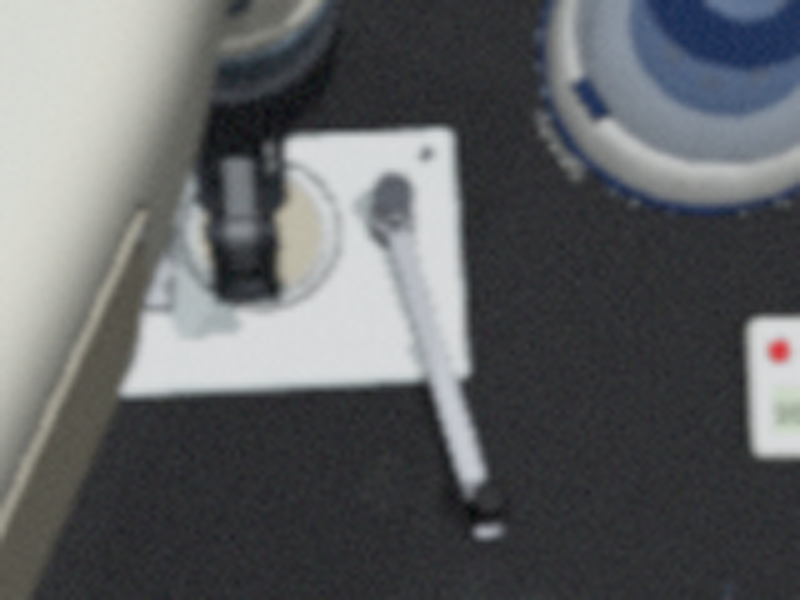

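Dish is released and looks seated. Next move above the knob, then turn the jaws tangentially.

>>> apply_moves:
  steps:
    - [[-0.03, -0.045, 0], [0, 0, 0], 1]
    - [[-0.045, -0.065, 0], [0, 0, 0], 1]
    - [[-0.045, -0.065, 0], [0, 0, 0], 1]
    - [[-0.035, -0.05, 0], [0, 0, 0], 1]
    - [[-0.015, -0.025, 0], [0, 0, 0], 0.2]
    - [[0, 0, 0], [0, 0, -0.037], 0.2]
    - [[0, 0, 0], [0, 0, -0.037], 0.2]
    - [[0, 0, 0], [0, 0, -0.037], 0.2]
    - [[0, 0, 0], [0, 0, -0.037], 0.2]
    - [[0, 0, 0], [0, 0, -0.037], 0.2]
    - [[0, 0, 0], [0, 0, -0.037], 0.2]
    - [[0, 0, 0], [0, 0, -0.037], 0.2]

```text
clock: 12.45
tool_pos: [0.494, -0.232, 0.3052]
tool_rot: [-180.0, 0.2, 142.1]
wrist_force: [0.6, 0.4, -0.4]
gripper_width: 0.0512
```

```bash
python3 go.py .495 -.232 .29 195.8
python3 - <<'E'
from h import *
import pickle
for n in ['top','side']:
    c=manip.read_camera(n)
    if n=='top':pickle.dump(c,open('top7.pkl','wb'))
    else: pickle.dump(c,open('side7.pkl','wb'))
    a=c['frame'][130:250,230:390] if n=='top' else c['frame'][180:300,290:450]
    cv2.imwrite(f'pics/{n}_7.png',cv2.resize(a,None,fx=5,fy=5,interpolation=cv2.INTER_CUBIC))
E
```

```text
clk 12.45 pos [ 0.494  -0.232   0.3052] rot [-179.97    0.23  142.09] F [ 0.63  0.42 -0.35] w 0.0512 q [-34.   17.1 -10.5  62.2  -0.    4. ]
shift units [-0.0014  0.0012  0.0303] turn [-0.0007  0.0011 -0.2984]
```

View pics/side_7.png

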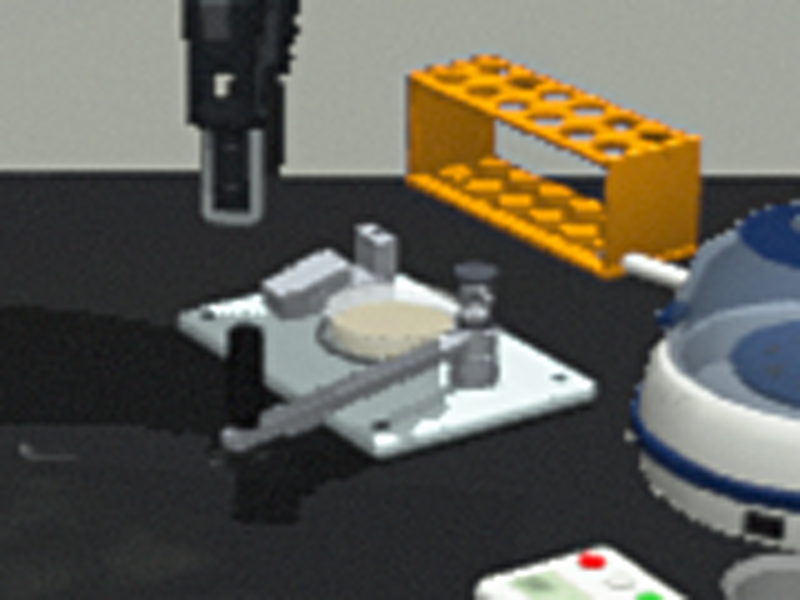

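View pics/top_7.png

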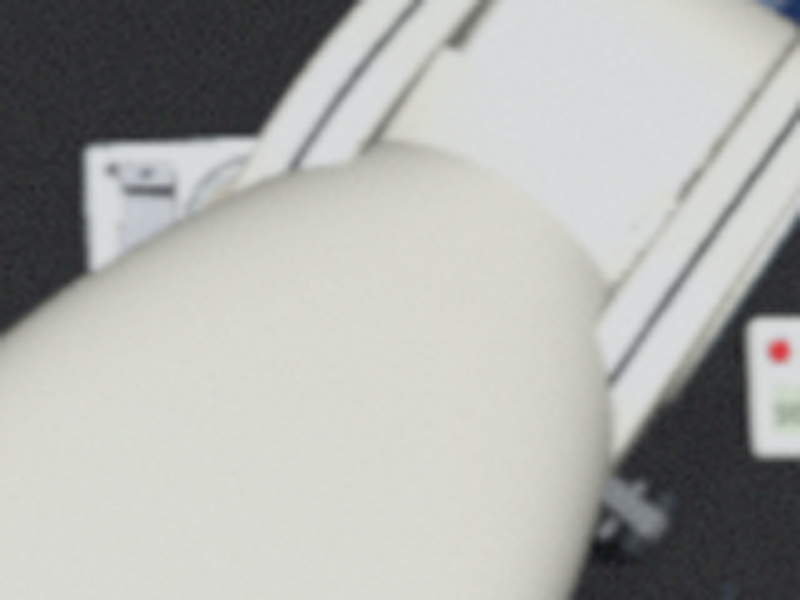

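Run:
```python
from h import *
import pickle
seat=np.array([.6205,-.137]);post=np.array([.6241,-.1949])
S=10
c=pickle.load(open('side7.pkl','rb'));x0,y0,x1,y1=335,215,415,275
a=cv2.resize(c['frame'][y0:y1,x0:x1],None,fx=S,fy=S,interpolation=cv2.INTER_CUBIC)
def circ(cx,r,z,col):
    t=np.linspace(0,2*np.pi,90);p=[(proj(c,[cx[0]+r*np.cos(k),cx[1]+r*np.sin(k),z])-[x0,y0]+.5)*S for k in t]
    cv2.polylines(a,[np.int32(p)],True,col,1)
circ(seat,.031,.026,(0,0,255));circ(seat,.031,.012,(0,255,0));circ(seat,.035,.015,(255,0,0));circ(post,.011,.064,(0,255,255))
cv2.imwrite('pics/s7o.png',a)
c=pickle.load(open('top7.pkl','rb'));x0,y0,x1,y1=240,150,290,190;S=14
a=cv2.resize(c['frame'][y0:y1,x0:x1],None,fx=S,fy=S,interpolation=cv2.INTER_CUBIC)
for b,col in [(1.44,(0,0,255)),(1.57,(0,255,0)),(1.70,(255,0,0))]:
    ph=np.radians(183.6)-b;u=np.array([np.cos(ph),np.sin(ph)])
    p=[(proj(c,[*(post+u*r),.022])-[x0,y0]+.5)*S for r in (.09,.122)]
    cv2.polylines(a,[np.int32(p)],False,col,1)
cv2.imwrite('pics/t7o.png',a)
for row in range(158,184,1):
    print(row,[np.round(at_d(c,(col,row))[2]*1000).astype(int) if c['z_map'][row,col]>0 else None for col in range(250,272,2)])
```

```text
158 [np.int64(-1), np.int64(1), np.int64(-1), np.int64(-1), np.int64(0), np.int64(-1), np.int64(-1), np.int64(0), np.int64(10), np.int64(14), np.int64(14)]
159 [np.int64(14), np.int64(11), np.int64(9), np.int64(10), np.int64(9), np.int64(13), np.int64(11), np.int64(12), np.int64(10), np.int64(12), np.int64(14)]
160 [np.int64(12), np.int64(13), np.int64(10), np.int64(11), np.int64(8), np.int64(13), np.int64(12), np.int64(9), np.int64(12), np.int64(12), np.int64(11)]
161 [np.int64(11), np.int64(15), np.int64(13), np.int64(11), np.int64(11), np.int64(12), np.int64(9), np.int64(13), np.int64(12), np.int64(11), np.int64(11)]
162 [np.int64(11), np.int64(11), np.int64(14), np.int64(12), np.int64(13), np.int64(15), np.int64(12), np.int64(11), np.int64(8), np.int64(9), np.int64(10)]
163 [np.int64(13), np.int64(13), np.int64(14), np.int64(41), np.int64(38), np.int64(45), np.int64(42), np.int64(40), np.int64(13), None, np.int64(14)]
164 [np.int64(6), np.int64(13), np.int64(14), np.int64(42), np.int64(42), np.int64(40), np.int64(42), np.int64(40), np.int64(12), np.int64(7), np.int64(13)]
165 [np
[... 2377 characters left out ...]
np.int64(612), np.int64(610)]
180 [np.int64(13), np.int64(10), np.int64(9), np.int64(606), np.int64(610), np.int64(609), np.int64(610), np.int64(614), np.int64(613), np.int64(611), np.int64(612)]
181 [np.int64(9), np.int64(15), np.int64(607), np.int64(611), np.int64(611), np.int64(613), np.int64(612), np.int64(612), np.int64(613), np.int64(612), np.int64(615)]
182 [np.int64(7), np.int64(607), np.int64(611), np.int64(613), np.int64(613), np.int64(614), np.int64(614), np.int64(615), np.int64(614), np.int64(614), np.int64(613)]
183 [np.int64(608), np.int64(612), np.int64(612), np.int64(613), np.int64(613), np.int64(613), np.int64(616), np.int64(616), np.int64(616), np.int64(616), np.int64(615)]
```

View pics/s7o.png

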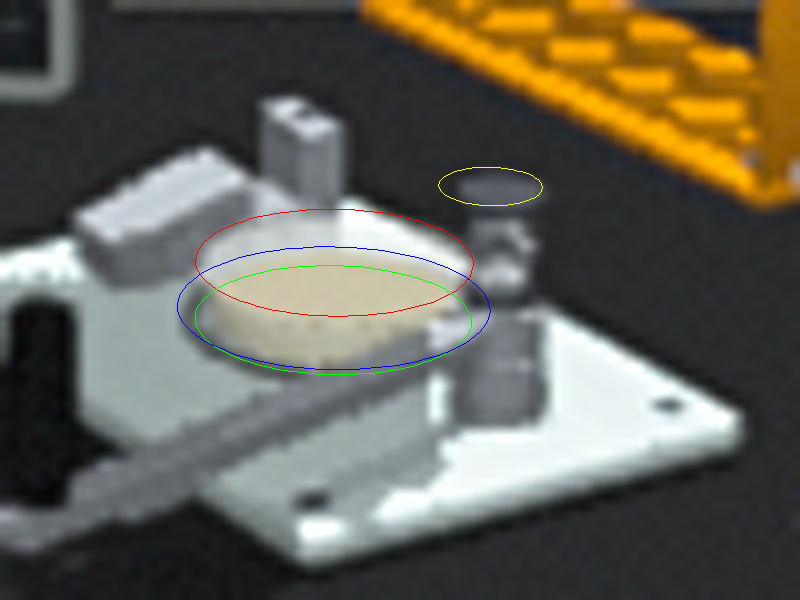

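View pics/t7o.png

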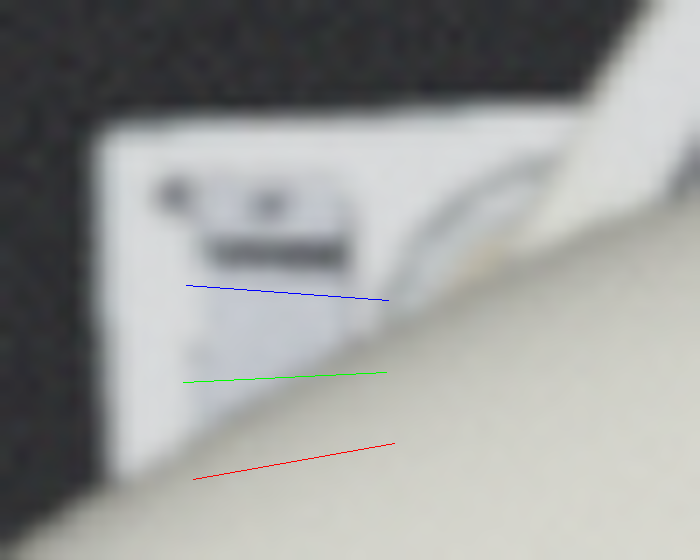

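The depth map shows the notch floor at about 23 mm (rows 169–173), the crest at 33 mm and the wall at 41 mm. That puts the notch near 1.70. I'll swing aside briefly for a clear top view of the dish.

>>> apply_moves:
  steps:
    - [[-0.01, -0.05, 0], [0, 0, 0], 0.2]
    - [[-0.01, -0.06, 0], [0, 0, 0], 0.2]
    - [[-0.01, -0.06, 0], [0, 0, 0], 0.2]
    - [[-0.01, -0.06, 0], [0, 0, 0], 0.2]
    - [[-0.01, -0.03, 0], [0, 0, 0], 0.2]
    - [[0, 0, 0], [0, 0, -0.036], 0.2]
    - [[0, 0, 0], [0, 0, -0.036], 0.2]
    - [[0, 0, 0], [0, 0, -0.036], 0.2]
    - [[0, 0, 0], [0, 0, -0.036], 0.2]
    - [[0, 0, 0], [0, 0, -0.036], 0.2]
    - [[0, 0, 0], [0, 0, -0.036], 0.2]
    - [[0, 0, 0], [0, 0, -0.036], 0.2]

```text
clock: 13.55
tool_pos: [0.4288, -0.3546, 0.3043]
tool_rot: [-179.8, 0.1, -174.5]
wrist_force: [0.8, 0.9, -1.0]
gripper_width: 0.0513
```

```bash
python3 go.py .495 -.232 .29 195.8
python3 - <<'E'
from h import *
import pickle
c=manip.read_camera('top');pickle.dump(c,open('top8.pkl','wb'))
cv2.imwrite('pics/top_8.png',cv2.resize(c['frame'][145:245,235:345],None,fx=6,fy=6,interpolation=cv2.INTER_CUBIC))
E
```

```text
clk 13.55 pos [ 0.4288 -0.3546  0.3043] rot [-1.7985e+02  1.4000e-01 -1.7447e+02] F [ 0.84  0.87 -0.99] w 0.0513 q [-48.2  18.1  -9.1  62.6   0.  -53.8]
shift units [-0.1553  0.2314  0.0283] turn [-0.0009  0.0007 -0.057 ]
```

View pics/top_8.png

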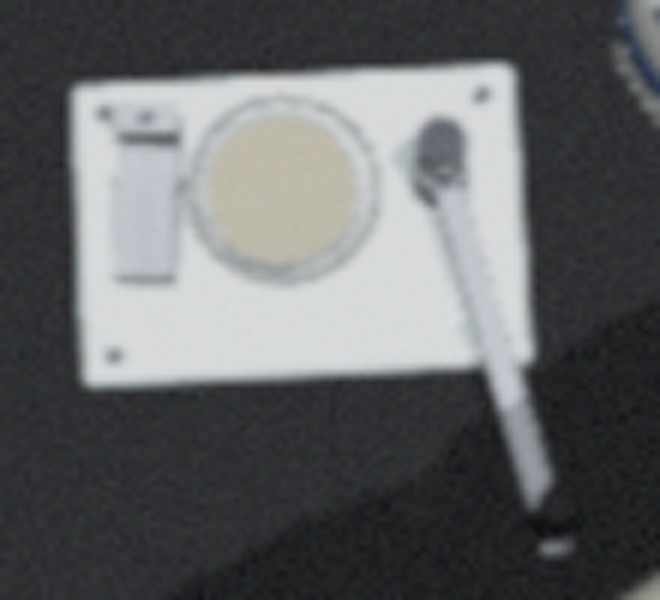

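Run:
```python
from h import *
import pickle
c=pickle.load(open('top8.pkl','rb'))
f=c['frame'][145:245,235:345];F=cv2.resize(f,None,fx=6,fy=6,interpolation=cv2.INTER_CUBIC).astype(int)
m=((F[...,2]-F[...,0])>12).astype(np.uint8);m=cv2.morphologyEx(m,cv2.MORPH_OPEN,np.ones((9,9),np.uint8))
ct=max(cv2.findContours(m,0,1)[0],key=cv2.contourArea);E=cv2.fitEllipse(ct);print(E)
px=((E[0][0]+.5)/6-.5+235,(E[0][1]+.5)/6-.5+145)
for z in (.0145,.0165,.019,.022): print(z,at_z(c,px,z).round(4))
v,u=np.nonzero(m)
Z=[at_d(c,(235+a,145+b))[2] for a in range(38,56,2) for b in range(22,42,2)];print('depth z dish',np.median(Z),np.std(Z))
g=c['frame'].min(2)
# knob: & keeper
post=np.array([.6241,-.1949])
def beta(P): return (np.radians(183.6)-np.arctan2(P[1]-post[1],P[0]-post[0]))
for r,z in [(162.5,.041),(167.8,.041),(168.8,.024),(173.5,.0325),(177,.0325)]:
    P=at_z(c,(259.5,r),z);print(r,P.round(4),'beta',beta(P).round(3),'rad',np.hypot(*(P[:2]-post)).round(4))
for row in range(166,194,1): print(row,g[row,258:263],np.round(np.median([at_d(c,(k,row))[2] for k in range(256,264)])*1000,1))
for p in manip.spot_point('knob','top'): print('knob',p['pixel'],at_z(c,p['pixel'],.06),p['conf'],beta(at_z(c,p['pixel'],.06)))
```

```text
((281.4017333984375, 189.11859130859375), (136.5933837890625, 139.43817138671875), 89.20089721679688)
0.0145 [ 0.621  -0.1365  0.0145]
0.0165 [ 0.6204 -0.1366  0.0165]
0.019 [ 0.6197 -0.1367  0.019 ]
0.022 [ 0.6188 -0.1368  0.022 ]
depth z dish 0.025915679581181572 0.0018246221916011114
162.5 [ 0.6432 -0.0893  0.041 ] beta 1.813 rad 0.1074
167.8 [ 0.6312 -0.0896  0.041 ] beta 1.701 rad 0.1056
168.8 [ 0.6343 -0.088   0.024 ] beta 1.728 rad 0.1073
173.5 [ 0.621  -0.0891  0.0325] beta 1.604 rad 0.1058
177 [ 0.613  -0.0893  0.0325] beta 1.529 rad 0.1062
166 [172 172 177 179 181] 41.3
167 [127 125 124 122 124] 37.5
168 [116 112 108 103 103] 30.5
169 [166 163 161 151 151] 23.2
170 [190 186 186 186 188] 22.6
171 [193 192 195 193 195] 23.0
172 [196 192 193 195 194] 23.1
173 [195 194 195 194 194] 22.2
174 [194 194 193 191 191] 32.3
175 [193 191 193 192 190] 33.3
176 [192 190 193 192 191] 33.1
177 [190 190 191 192 192] 31.5
178 [190 190 190 191 189] 31.4
179 [190 189 189 193 192] 30.1
180 [189 190 191 192 191] 30.3
181 [190 189 189 193 192] 30.0
182 [187 189 191 192 192] 29.7
183 [188 190 189 191 191] 27.1
184 [188 189 191 192 190] 27.3
185 [189 189 190 192 191] 26.6
186 [189 189 191 192 188] 24.6
187 [188 188 191 189 189] 24.9
188 [189 188 187 190 189] 22.7
189 [188 188 189 189 189] 24.1
190 [177 177 179 179 176] 21.6
191 [150 151 152 152 151] 21.1
192 [175 175 175 176 176] 11.4
193 [207 208 207 207 207] 10.6
knob [324.7, 230.1] [ 0.49223652 -0.23088316  0.06      ] 0.75 6.079621204197505
```

Dish is centred (about 0.620, -0.1366; top at 26 mm). From sight the crest edge is at about 1.60 and the wall at about 1.715, so the notch is at about 1.66. Knob at -0.20. Going to the knob now.

>>> apply_moves:
  steps:
    - [[0, 0, 0], [0, 0, -0.028], 0.2]
    - [[0, 0, 0], [0, 0, -0.022], 0.2]
    - [[0, 0, 0], [0, 0, 0], 0.2]

```text
clock: 13.9
tool_pos: [0.4288, -0.3544, 0.3042]
tool_rot: [-179.8, 0.1, -166.5]
wrist_force: [1.0, -0.5, 0.4]
gripper_width: 0.0512
```

```bash
python3 go.py .491 -.232 .28 195.3
```

```text
clk 13.9 pos [ 0.4288 -0.3544  0.3042] rot [-1.7984e+02  1.1000e-01 -1.6653e+02] F [ 1.01 -0.55  0.4 ] w 0.0512 q [-48.2  18.1  -9.1  62.6   0.  -61.7]
shift units [-0.1779  0.2093  0.0481] turn [-0.0009  0.0006 -0.0102]
```

>>> apply_moves:
  steps:
    - [[-0.03, 0.035, 0], [0, 0, -0.005], 0.2]
    - [[-0.045, 0.052, 0.01], [0, 0, -0.004], 0.2]
    - [[-0.045, 0.052, 0.01], [0, 0, 0], 0.2]
    - [[-0.035, 0.042, 0.01], [0, 0, 0], 0.2]
    - [[-0.01, 0.012, 0.01], [0, 0, 0], 0.2]
    - [[0, 0, 0], [0, 0, 0], 0.2]
    - [[0, 0, 0], [0, 0, 0], 0.2]

```text
clock: 14.48
tool_pos: [0.4879, -0.2376, 0.2833]
tool_rot: [-179.8, 0.2, -168.0]
wrist_force: [-0.2, -0.8, 0.2]
gripper_width: 0.0513
```

```bash
python3 go.py .491 -.232 .22 195.3
python3 - <<'E'
from h import *
for n in ['top','side']:
    c=manip.read_camera(n)
    a=c['frame'][170:260,260:380] if n=='top' else c['frame'][190:280,290:410]
    cv2.imwrite(f'pics/{n}_9.png',cv2.resize(a,None,fx=5,fy=5,interpolation=cv2.INTER_CUBIC))
E
```

```text
clk 14.48 pos [ 0.4879 -0.2376  0.2833] rot [-1.7975e+02  1.6000e-01 -1.6804e+02] F [-0.2  -0.83  0.15] w 0.0513 q [-34.8  17.7 -13.   59.   -0.1 -46.8]
shift units [-0.008   0.0102  0.1266] turn [-0.0014  0.0008 -0.0185]
```

View pics/side_9.png

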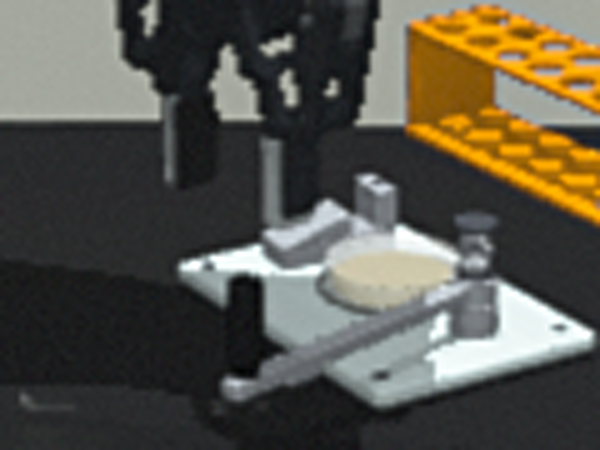

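View pics/top_9.png

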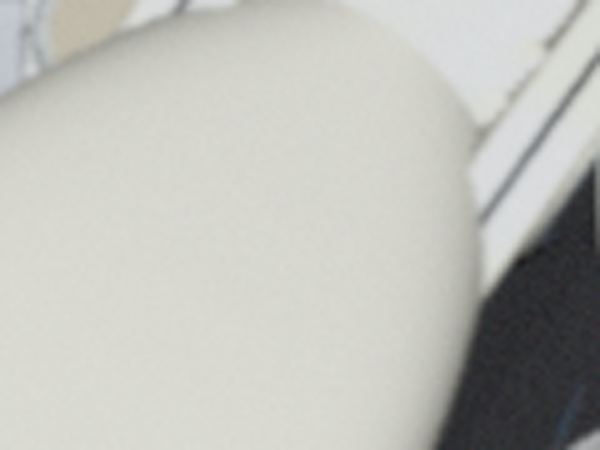

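Fingers straddle the knob's column in the side view (midpoint about 241, knob 245 in the crop). Descending.

>>> apply_moves:
  steps:
    - [[-0.007, 0.008, 0.03], [0, 0.001, -0.01], 0.2]
    - [[0, 0, 0.04], [0, 0, -0.006], 0.2]
    - [[0, 0, 0.035], [0, 0, 0], 0.2]
    - [[0, 0, 0.01], [0, 0, 0], 0.0]
    - [[0, 0, 0], [0, 0, 0], 0.0]
    - [[0, 0, 0], [0, 0, 0], 0.0]

```text
clock: 15.08
tool_pos: [0.4893, -0.2402, 0.2271]
tool_rot: [-179.5, 0.1, -166.0]
wrist_force: [0.3, 0.8, 0.6]
gripper_width: 0.0426
```

```bash
python3 go.py .491 -.232 .22 195.3
python3 - <<'E'
from h import *
for n in ['side']:
    c=manip.read_camera(n)
    a=c['frame'][190:280,290:410]
    cv2.imwrite(f'pics/{n}_10.png',cv2.resize(a,None,fx=6,fy=6,interpolation=cv2.INTER_CUBIC))
E
```

```text
clk 15.08 pos [ 0.4893 -0.2402  0.2271] rot [-1.7946e+02  1.3000e-01 -1.6597e+02] F [0.3  0.76 0.6 ] w 0.0426 q [-34.9  20.7 -17.8  51.1  -0.3 -48.9]
shift units [-0.0073  0.0152  0.014 ] turn [-0.003   0.0007 -0.007 ]
```

View pics/side_10.png

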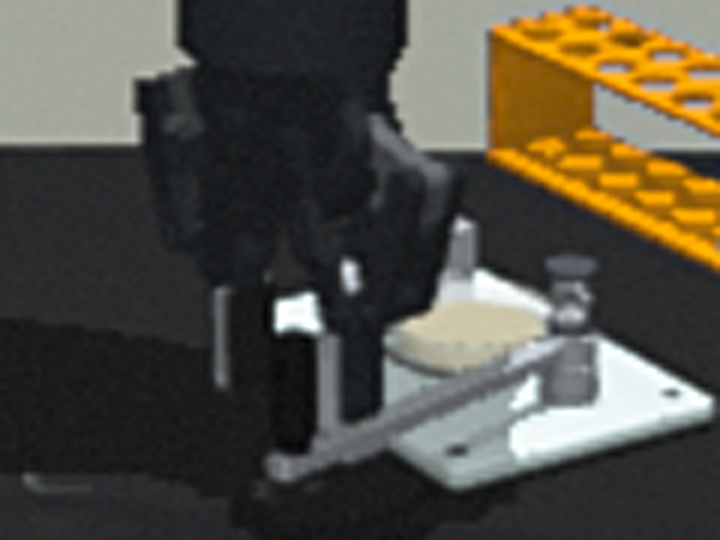

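>>> apply_moves:
  steps:
    - [[-0.005, 0.008, 0.008], [-0.003, 0, -0.006], -0.2]
    - [[0, 0.002, 0.003], [0, 0, 0], -0.39]
    - [[0, 0, 0], [0, 0, 0], -0.39]
    - [[0, 0, 0], [0, 0, 0], -0.39]

```text
clock: 15.47
tool_pos: [0.4911, -0.2353, 0.224]
tool_rot: [-179.8, 0.3, -164.9]
wrist_force: [0.4, -1.0, 0.1]
gripper_width: 0.026
```

```bash
python3 go.py .491 -.232 .22 195.3
python3 - <<'E'
from h import *
for n in ['side']:
    c=manip.read_camera(n)
    a=c['frame'][190:280,290:410]
    cv2.imwrite(f'pics/{n}_11.png',cv2.resize(a,None,fx=6,fy=6,interpolation=cv2.INTER_CUBIC))
E
```

```text
clk 15.47 pos [ 0.4911 -0.2353  0.224 ] rot [-179.85    0.3  -164.87] F [ 0.44 -0.96  0.14] w 0.026 q [-34.5  20.8 -18.   50.9   0.1 -49.6]
shift units [-0.0015  0.0064  0.0081] turn [-0.0008  0.0017 -0.0009]
```

View pics/side_11.png

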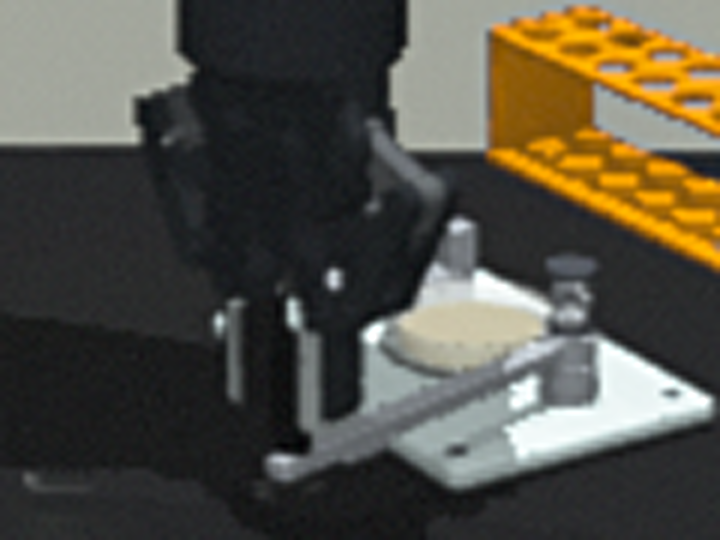

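Knob sits between the pads, which are open to 26 mm. Starting the arc: turning clockwise is +z about the tool.

>>> apply_moves:
  steps:
    - [[0, 0.008, 0.002], [0, 0, 0.008], -0.39]
    - [[0, 0.012, 0], [0, 0, 0.013], -0.39]
    - [[0, 0.014, 0], [0, 0, 0.016], -0.39]
    - [[0, 0.014, 0], [0, 0, 0.016], -0.39]
    - [[0, 0.014, 0], [0, 0, 0.016], -0.39]
    - [[0, 0.014, 0], [0, 0, 0.016], -0.39]

```text
clock: 16.02
tool_pos: [0.4857, -0.1977, 0.2242]
tool_rot: [-179.8, 0.5, 179.2]
wrist_force: [-0.4, -0.5, -0.3]
gripper_width: 0.026
```

```bash
cat > arc.py <<'E'
from h import *
o=manip.observe();post=np.array([.6241,-.1949]);p=o['tool_pos'][:2]-post
yaw=np.radians(o['tool_rot'][2]);phi=np.arctan2(p[1],p[0]);
if phi<0: phi+=2*np.pi
b=np.radians(183.6)-phi
u=np.array([np.cos(phi),np.sin(phi)]);t=np.array([u[1],-u[0]]);F=o['wrist_force']
ye=(yaw-phi+np.pi)%(2*np.pi)-np.pi
print('clk %.2f beta_h %.3f R %.4f z %.4f yaw-phi %.3f rad (turn +%.4f) Ft %.1f Fr %.1f Fz %.1f w %.4f'%(o['clock'],b,np.hypot(*p),o['tool_pos'][2],ye,ye/np.pi,F[:2]@t,F[:2]@u,F[2],o['gripper_width']),'rot',np.round(o['tool_rot'],1))
E
python3 arc.py
```

```text
clk 16.02 beta_h 0.043 R 0.1384 z 0.2242 yaw-phi -0.034 rad (turn +-0.0109) Ft -0.5 Fr 0.4 Fz -0.3 w 0.0260 rot [-179.8    0.5  179.2]
```

>>> apply_moves:
  steps:
    - [[0, 0.014, 0], [0, 0, 0.012], -0.39]
    - [[0, 0.014, 0], [0, 0, 0.014], -0.39]
    - [[0, 0.014, 0], [0, 0, 0.014], -0.39]
    - [[0, 0.014, 0], [0, 0, 0.014], -0.39]
    - [[0, 0.014, 0], [0, 0, 0.014], -0.39]
    - [[0, 0.014, 0], [0, 0, 0.014], -0.39]
    - [[0, 0.014, 0], [0, 0, 0.014], -0.39]
    - [[0, 0.014, 0], [0, 0, 0.014], -0.39]

```text
clock: 16.68
tool_pos: [0.4953, -0.1398, 0.2261]
tool_rot: [-179.9, 0.7, 158.3]
wrist_force: [0.1, -0.0, 0.4]
gripper_width: 0.0259
```

```bash
python3 arc.py
```

```text
clk 16.68 beta_h 0.467 R 0.1401 z 0.2261 yaw-phi 0.026 rad (turn +0.0083) Ft -0.0 Fr -0.1 Fz 0.4 w 0.0259 rot [-179.9    0.7  158.3]
```

```bash
cat >> arc.py <<'E'
print('turn to radial/vertical',np.round(R.from_matrix(Rm(o['tool_rot']).T@Rm([180,0,np.degrees(phi)])).as_rotvec()/np.pi,4))
E
python3 arc.py
```

```text
clk 16.68 beta_h 0.467 R 0.1401 z 0.2261 yaw-phi 0.026 rad (turn +0.0083) Ft -0.0 Fr -0.1 Fz 0.4 w 0.0259 rot [-179.9    0.7  158.3]
turn to radial/vertical [-0.0006  0.0039  0.0083]
```

>>> apply_moves:
  steps:
    - [[0, 0.014, 0.002], [0, 0, 0.017], -0.39]
    - [[0, 0.014, 0.002], [0, 0, 0.016], -0.39]
    - [[0, 0.014, 0.002], [0, 0, 0.016], -0.39]
    - [[0, 0.014, 0.002], [0, 0, 0.016], -0.39]
    - [[0, 0.014, 0.002], [0, 0, 0.016], -0.39]
    - [[0, 0.014, 0.002], [0, 0, 0.016], -0.39]
    - [[0, 0.014, 0.001], [0, 0, 0.016], -0.39]
    - [[0, 0.014, 0.001], [0, 0, 0.016], -0.39]

```text
clock: 17.35
tool_pos: [0.5265, -0.0898, 0.2212]
tool_rot: [179.8, 0.9, 134.0]
wrist_force: [0.7, -0.1, 0.4]
gripper_width: 0.0264
```

```bash
python3 arc.py
```

```text
clk 17.35 beta_h 0.885 R 0.1434 z 0.2212 yaw-phi 0.019 rad (turn +0.0060) Ft 0.5 Fr -0.5 Fz 0.4 w 0.0264 rot [179.8   0.9 134. ]
turn to radial/vertical [0.0012 0.0051 0.006 ]
```

>>> apply_moves:
  steps:
    - [[-0.003, 0.013, 0], [0, 0.003, 0.018], -0.39]
    - [[-0.003, 0.013, 0], [0, 0.002, 0.016], -0.39]
    - [[-0.001, 0.01, 0], [0, 0, 0.012], -0.39]
    - [[-0.001, 0.01, 0], [0, 0, 0.012], -0.39]
    - [[0, 0, 0], [0, 0, 0], -0.39]

```text
clock: 17.77
tool_pos: [0.5484, -0.0762, 0.2223]
tool_rot: [179.7, -0.0, 122.9]
wrist_force: [-0.2, 0.0, 0.4]
gripper_width: 0.0261
```

```bash
python3 arc.py
python3 - <<'E'
from h import *
for n in ['side','top']:
    c=manip.read_camera(n)
    a=c['frame'][190:280,290:410] if n=='side' else c['frame'][140:240,230:350]
    cv2.imwrite(f'pics/{n}_12.png',cv2.resize(a,None,fx=6,fy=6,interpolation=cv2.INTER_CUBIC))
E
```

```text
clk 17.77 beta_h 1.066 R 0.1408 z 0.2223 yaw-phi 0.007 rad (turn +0.0021) Ft -0.1 Fr 0.1 Fz 0.4 w 0.0261 rot [179.7  -0.  122.9]
turn to radial/vertical [ 0.0015 -0.      0.0021]
```

View pics/side_12.png

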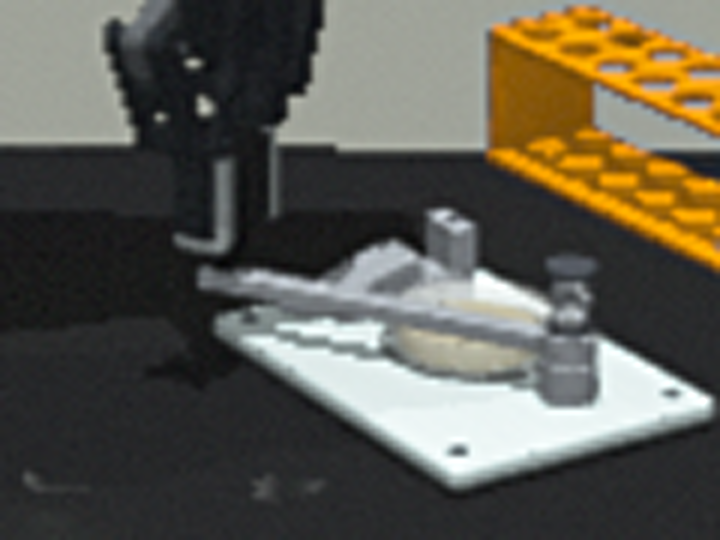

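View pics/top_12.png

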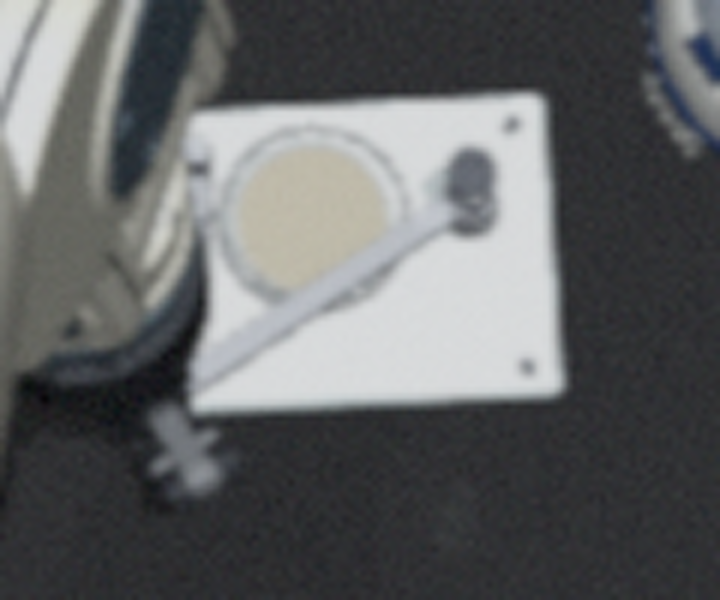

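The bar follows, and the dish stays centred. Slower now towards the ramp.

>>> apply_moves:
  steps:
    - [[0, 0.007, 0], [0, 0, 0.008], -0.39]
    - [[0, 0.008, 0], [0, 0, 0.009], -0.39]
    - [[0, 0.008, 0], [0, 0, 0.009], -0.39]
    - [[0, 0.008, 0], [0, 0, 0.009], -0.39]
    - [[0, 0.008, 0], [0, 0, 0.009], -0.39]
    - [[0, 0.007, 0], [0, 0, 0.008], -0.39]
    - [[0, 0.006, 0], [0, 0, 0.006], -0.39]

```text
clock: 18.45
tool_pos: [0.5686, -0.0649, 0.2228]
tool_rot: [179.9, -0.1, 112.7]
wrist_force: [-0.9, 0.4, 0.1]
gripper_width: 0.0258
```

```bash
python3 arc.py
```

```text
clk 18.45 beta_h 1.230 R 0.1414 z 0.2228 yaw-phi -0.008 rad (turn +-0.0025) Ft -0.7 Fr 0.7 Fz 0.1 w 0.0258 rot [ 1.799e+02 -1.000e-01  1.127e+02]
turn to radial/vertical [ 0.0008 -0.0003 -0.0025]
```

>>> apply_moves:
  steps:
    - [[-0.001, 0.006, 0], [0, 0, 0.004], -0.39]
    - [[-0.001, 0.006, 0], [0, 0, 0.006], -0.39]
    - [[0, 0.006, 0], [0, 0, 0.006], -0.39]
    - [[0, 0.006, -0.001], [0, 0, 0.006], -0.39]
    - [[0, 0.006, -0.0015], [0, 0, 0.006], -0.39]

```text
clock: 18.87
tool_pos: [0.5834, -0.0607, 0.2242]
tool_rot: [179.9, -0.1, 107.3]
wrist_force: [-1.2, -1.9, 0.6]
gripper_width: 0.0262
```

```bash
python3 arc.py
```

```text
clk 18.87 beta_h 1.339 R 0.1403 z 0.2242 yaw-phi 0.007 rad (turn +0.0023) Ft -1.7 Fr -1.5 Fz 0.6 w 0.0262 rot [ 1.799e+02 -1.000e-01  1.073e+02]
turn to radial/vertical [ 0.0004 -0.0004  0.0023]
```

>>> apply_moves:
  steps:
    - [[0, 0.006, -0.0015], [0, 0, 0.007], -0.39]
    - [[0, 0.006, -0.0015], [0, 0, 0.006], -0.39]
    - [[0, 0.006, -0.0015], [0, 0, 0.006], -0.39]
    - [[0, 0.006, -0.0015], [0, 0, 0.006], -0.39]

```text
clock: 19.2
tool_pos: [0.5948, -0.0578, 0.227]
tool_rot: [-179.8, -0.0, 102.3]
wrist_force: [-4.0, -2.4, 0.6]
gripper_width: 0.0258
```

```bash
python3 arc.py
```

```text
clk 19.20 beta_h 1.423 R 0.1402 z 0.2270 yaw-phi 0.004 rad (turn +0.0014) Ft -4.4 Fr -1.6 Fz 0.6 w 0.0258 rot [-179.8   -0.   102.3]
turn to radial/vertical [-0.0011 -0.0001  0.0014]
```

>>> apply_moves:
  steps:
    - [[0, 0.006, -0.0015], [0, 0, 0.006], -0.39]
    - [[0, 0.006, -0.0015], [0, 0, 0.006], -0.39]
    - [[0, 0.006, -0.0015], [0, 0, 0.006], -0.39]
    - [[0, 0.006, -0.0015], [0, 0, 0.006], -0.39]

```text
clock: 19.53
tool_pos: [0.6072, -0.0554, 0.2299]
tool_rot: [-179.7, -0.0, 97.5]
wrist_force: [-3.6, -2.2, 0.6]
gripper_width: 0.0258
```

```bash
python3 arc.py
python3 - <<'E'
from h import *
for n in ['side','top']:
    c=manip.read_camera(n)
    a=c['frame'][190:280,290:410] if n=='side' else c['frame'][140:240,230:350]
    cv2.imwrite(f'pics/{n}_13.png',cv2.resize(a,None,fx=6,fy=6,interpolation=cv2.INTER_CUBIC))
E
```

```text
clk 19.53 beta_h 1.513 R 0.1405 z 0.2299 yaw-phi 0.011 rad (turn +0.0035) Ft -3.9 Fr -1.8 Fz 0.6 w 0.0258 rot [-179.7   -0.    97.5]
turn to radial/vertical [-0.0018 -0.      0.0035]
```

View pics/side_13.png

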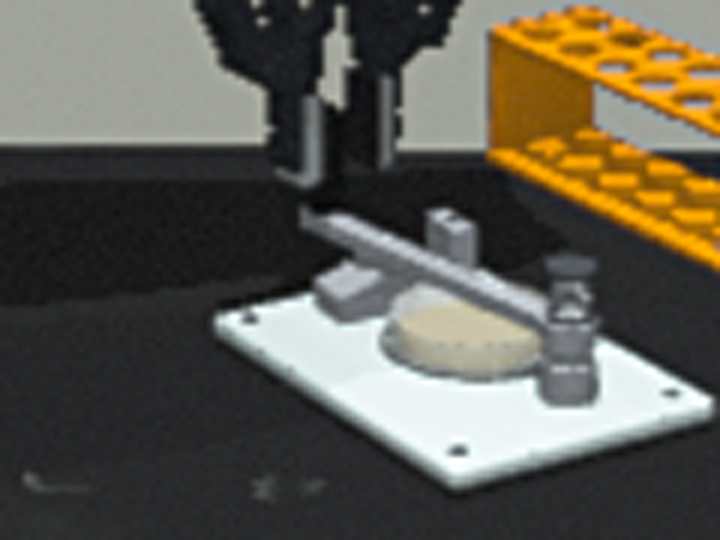

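View pics/top_13.png

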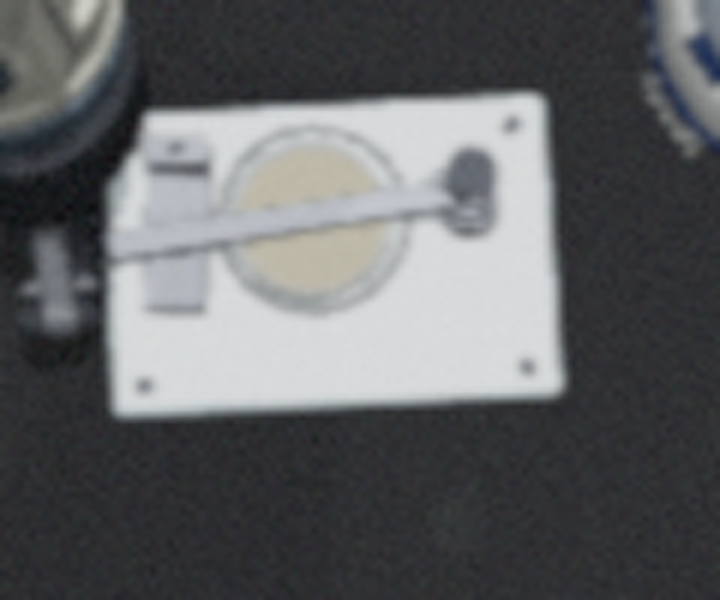

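On the ramp with about 4 N of push; the keeper's wall and notch are ahead of the bar. Carrying on to the crest.

>>> apply_moves:
  steps:
    - [[0, 0.005, -0.0015], [0, 0, 0.007], -0.39]
    - [[0, 0.005, -0.0015], [0, 0, 0.005], -0.39]
    - [[0, 0.005, -0.0015], [0, 0, 0.005], -0.39]

```text
clock: 19.88
tool_pos: [0.6156, -0.0543, 0.2321]
tool_rot: [-179.7, -0.0, 94.3]
wrist_force: [-3.4, -2.9, -0.3]
gripper_width: 0.0264
```

```bash
python3 arc.py
```

```text
clk 19.88 beta_h 1.573 R 0.1408 z 0.2321 yaw-phi 0.015 rad (turn +0.0047) Ft -3.6 Fr -2.7 Fz -0.3 w 0.0264 rot [-179.7   -0.    94.3]
turn to radial/vertical [-0.0014 -0.      0.0047]
```

>>> apply_moves:
  steps:
    - [[0, 0.0045, 0], [0, 0, 0.006], -0.39]
    - [[0, 0.0045, 0], [0, 0, 0.005], -0.39]

```text
clock: 20.05
tool_pos: [0.6206, -0.054, 0.2324]
tool_rot: [-179.8, -0.0, 92.1]
wrist_force: [-2.4, -1.2, 0.0]
gripper_width: 0.0261
```

```bash
python3 arc.py
```

```text
clk 20.05 beta_h 1.609 R 0.1410 z 0.2324 yaw-phi 0.012 rad (turn +0.0037) Ft -2.5 Fr -1.1 Fz 0.0 w 0.0261 rot [-179.8   -0.    92.1]
turn to radial/vertical [-0.0014 -0.      0.0037]
```

>>> apply_moves:
  steps:
    - [[-0.001, 0.003, 0], [0, 0, 0.005], -0.39]
    - [[0, 0.003, 0], [0, 0, 0.003], -0.39]

```text
clock: 20.22
tool_pos: [0.6244, -0.0542, 0.2326]
tool_rot: [-179.8, -0.0, 90.5]
wrist_force: [-1.3, -0.5, 0.0]
gripper_width: 0.0262
```

```bash
python3 arc.py
```

```text
clk 20.22 beta_h 1.636 R 0.1407 z 0.2326 yaw-phi 0.010 rad (turn +0.0033) Ft -1.3 Fr -0.6 Fz 0.0 w 0.0262 rot [-179.8   -0.    90.5]
turn to radial/vertical [-0.001  -0.0002  0.0033]
```

>>> apply_moves:
  steps:
    - [[0, 0.003, 0], [0, 0, 0.004], -0.39]

```text
clock: 20.3
tool_pos: [0.6262, -0.0541, 0.2326]
tool_rot: [-179.8, -0.0, 89.7]
wrist_force: [-1.0, -0.3, -1.3]
gripper_width: 0.0261
```

```bash
python3 arc.py
python3 - <<'E'
from h import *
for n in ['side','top']:
    c=manip.read_camera(n)
    a=c['frame'][190:280,290:410] if n=='side' else c['frame'][150:200,235:320]
    k=6 if n=='side' else 9
    cv2.imwrite(f'pics/{n}_14.png',cv2.resize(a,None,fx=k,fy=k,interpolation=cv2.INTER_CUBIC))
E
```

```text
clk 20.30 beta_h 1.649 R 0.1408 z 0.2326 yaw-phi 0.010 rad (turn +0.0030) Ft -1.0 Fr -0.3 Fz -1.3 w 0.0261 rot [-179.8   -0.    89.7]
turn to radial/vertical [-0.0009 -0.0002  0.003 ]
```

View pics/side_14.png

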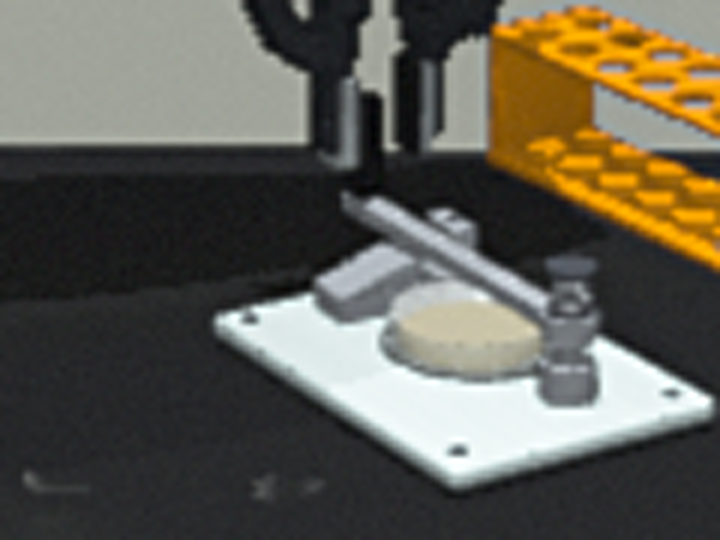

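View pics/top_14.png

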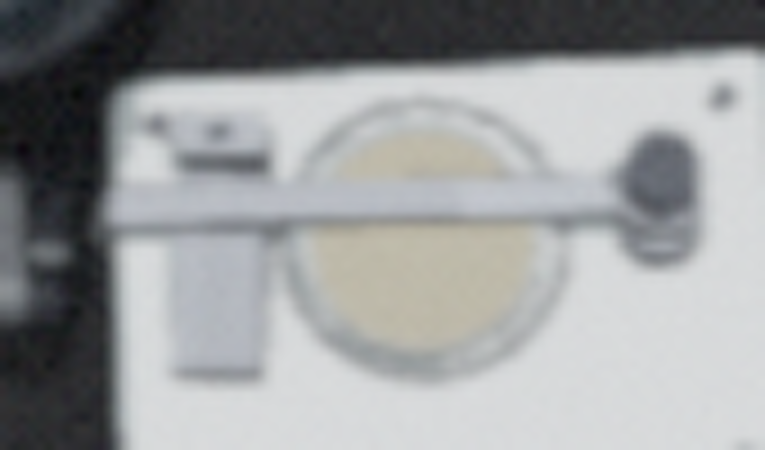

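```bash
cat > barang.py <<'E'
from h import *
# bar top face edges in top view by brightness columns near keeper & dish; fit centre line
def bar(ztop,c=None):
    c=c or manip.read_camera('top');d=c['z_map'];post=np.array([.6241,-.1949])
    U=[]
    for col in range(252,292):
        zs=np.array([at_d(c,(col,r))[2] if d[r,col]>0 else 0 for r in range(160,185)])
        g=[r for r,z in zip(range(160,185),zs) if abs(z-ztop)<.006]
        U.append((col,np.mean(g) if g else None,len(g),np.median([z for z in zs if abs(z-ztop)<.006]) if g else 0))
    return c,U
E
python3 - <<'E'
from barang import *
c=manip.read_camera('top');post=np.array([.6241,-.1949])
for col in range(254,294,4):
    print(col,[int(round(at_d(c,(col,r))[2]*1000)) for r in range(162,182)])
for col,row in [(253,172.3),(270,171.7),(290,171.3)]:
    for z in (.037,.0455):
        P=at_z(c,(col,row),z);print(col,z,np.radians(183.6)-np.arctan2(P[1]-post[1],P[0]-post[0]),np.hypot(*(P[:2]-post)))
E
```

```text
254 [9, 11, 13, 8, 12, 13, 13, 10, 44, 41, 40, 44, 43, 35, 12, 11, 10, 9, 9, 13]
258 [11, 42, 43, 42, 41, 36, 26, 25, 42, 44, 44, 46, 42, 37, 33, 35, 30, 31, 32, 27]
262 [13, 41, 40, 41, 45, 38, 28, 25, 40, 41, 41, 44, 42, 36, 33, 30, 33, 31, 28, 31]
266 [12, 12, 12, 10, 11, 10, 11, 12, 43, 42, 40, 43, 40, 13, 13, 13, 14, 15, 16, 11]
270 [12, 13, 13, 11, 15, 13, 23, 25, 40, 43, 45, 42, 44, 26, 26, 26, 27, 26, 24, 26]
274 [11, 15, 24, 25, 26, 26, 24, 23, 42, 45, 47, 43, 46, 26, 26, 28, 27, 25, 24, 26]
278 [28, 22, 24, 25, 27, 23, 29, 24, 43, 42, 45, 41, 38, 28, 28, 24, 26, 28, 25, 24]
282 [25, 29, 28, 25, 26, 24, 28, 26, 41, 45, 43, 42, 41, 24, 29, 26, 26, 27, 25, 29]
286 [17, 27, 23, 25, 28, 23, 25, 27, 42, 42, 42, 43, 42, 23, 22, 25, 27, 24, 25, 29]
290 [12, 13, 16, 27, 28, 23, 27, 22, 43, 43, 46, 42, 37, 22, 26, 26, 25, 27, 27, 29]
253 0.037 1.6172890160420275 0.11959585357108575
253 0.0455 1.5955714955374953 0.11875124527382766
270 0.037 1.6320890801302625 0.0826124863943627
270 0.0455 1.6006341882126716 0.08205843281628969
290 0.037 1.668670117194517 0.03909750206944268
290 0.0455 1.6021607875287507 0.038866311717855276
```

Bar is at about 1.60, right at the crest edge and still up. Small steps from here.

>>> apply_moves:
  steps:
    - [[-0.001, 0.003, 0], [0, 0, 0.004], -0.39]

```text
clock: 20.53
tool_pos: [0.6277, -0.0545, 0.2327]
tool_rot: [-179.9, -0.1, 89.1]
wrist_force: [-1.6, 0.3, 0.1]
gripper_width: 0.0259
```

```bash
cat > chk.py <<'E'
import runpy;runpy.run_path('arc.py')
from h import *
c=manip.read_camera('top');post=np.array([.6241,-.1949]);zt=[];B=[]
for col in list(range(270,292,2)):
    r=np.arange(160,182);z=np.array([at_d(c,(col,k))[2] for k in r]);m=z>.0325
    if m.sum()>2:
        zt+=list(z[m][1:-1] if m.sum()>3 else z[m]);B.append((col,r[m].mean()))
zt=np.median(zt)
b=[np.radians(183.6)-np.arctan2(*(lambda P:(P[1]-post[1],P[0]-post[0]))(at_z(c,p,zt))) for p in B]
print('bar top z %.4f lift %.4f beta median %.3f n %d'%(zt,zt-.037,np.median(b),len(b)))
E
python3 chk.py
```

```text
clk 20.53 beta_h 1.659 R 0.1405 z 0.2327 yaw-phi 0.009 rad (turn +0.0029) Ft -1.6 Fr 0.2 Fz 0.1 w 0.0259 rot [-1.799e+02 -1.000e-01  8.910e+01]
turn to radial/vertical [-0.0007 -0.0003  0.0029]
bar top z 0.0429 lift 0.0059 beta median 1.597 n 11
```

>>> apply_moves:
  steps:
    - [[0, 0.003, 0], [0, 0, 0.004], -0.39]

```text
clock: 20.67
tool_pos: [0.6296, -0.0546, 0.2328]
tool_rot: [-179.9, -0.0, 88.2]
wrist_force: [-0.3, 1.2, -0.5]
gripper_width: 0.0259
```

```bash
python3 chk.py
```

```text
clk 20.67 beta_h 1.673 R 0.1404 z 0.2328 yaw-phi 0.008 rad (turn +0.0026) Ft -0.4 Fr 1.2 Fz -0.5 w 0.0259 rot [-179.9   -0.    88.2]
turn to radial/vertical [-0.0005 -0.0003  0.0026]
bar top z 0.0413 lift 0.0043 beta median 1.641 n 11
```

It has started to drop, with tangential force near 0. Backing the pad off to let it fall.

>>> apply_moves:
  steps:
    - [[0, -0.003, 0], [0, 0, 0], -0.39]
    - [[0, -0.003, 0], [0, 0, 0], -0.39]

```text
clock: 20.88
tool_pos: [0.6273, -0.0547, 0.2329]
tool_rot: [-180.0, -0.0, 88.1]
wrist_force: [0.9, 0.1, -0.1]
gripper_width: 0.026
```

```bash
python3 chk.py
python3 - <<'E'
from h import *
for n in ['side','top']:
    c=manip.read_camera(n)
    a=c['frame'][190:280,290:410] if n=='side' else c['frame'][150:200,235:320]
    k=6 if n=='side' else 9
    cv2.imwrite(f'pics/{n}_15.png',cv2.resize(a,None,fx=k,fy=k,interpolation=cv2.INTER_CUBIC))
E
```

```text
clk 20.88 beta_h 1.656 R 0.1403 z 0.2329 yaw-phi -0.011 rad (turn +-0.0034) Ft 0.9 Fr 0.1 Fz -0.1 w 0.0260 rot [-180.    -0.    88.1]
turn to radial/vertical [-0.0001 -0.0002 -0.0034]
bar top z 0.0369 lift -0.0001 beta median 1.658 n 11
```

View pics/side_15.png

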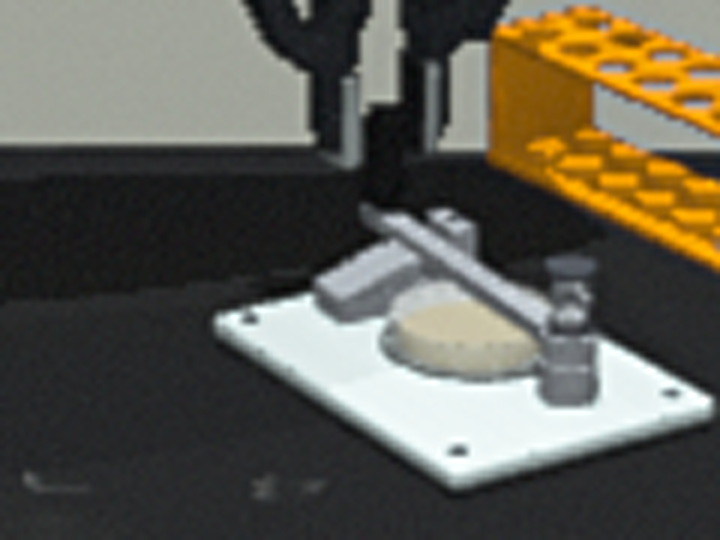

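View pics/top_15.png

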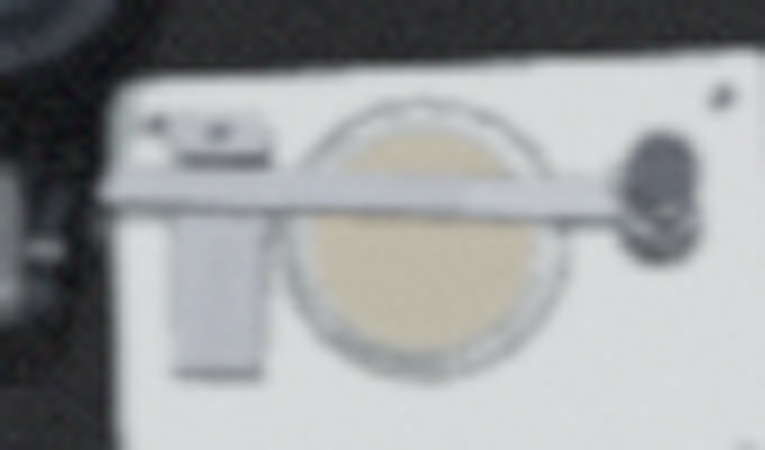

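The bar has dropped into the notch: lift about 0, at 1.658, with the knob free between the pads. Opening and lifting straight up.

>>> apply_moves:
  steps:
    - [[0, 0, 0], [0, 0, 0], -0.1]
    - [[0, 0, 0], [0, 0, 0], -0.1]
    - [[0, 0, -0.01], [0, 0, 0], -0.1]
    - [[0, 0, -0.03], [0, 0, 0], -0.1]
    - [[0, 0, -0.05], [0, 0, 0], -0.1]
    - [[0, 0, -0.05], [0, 0, 0], -0.1]
    - [[0, 0, -0.04], [0, 0, 0], -0.1]
    - [[0, 0, 0], [0, 0, 0], -0.1]
    - [[0, 0, 0], [0, 0, 0], -0.1]

```text
clock: 21.78
tool_pos: [0.6267, -0.0546, 0.3277]
tool_rot: [-179.9, -0.1, 88.1]
wrist_force: [-0.6, 0.6, 0.1]
gripper_width: 0.0382
```

```bash
python3 chk.py
python3 - <<'E'
from h import *
for n in ['side','top']:
    c=manip.read_camera(n)
    a=c['frame'][190:340,290:490] if n=='side' else c['frame'][150:280,235:475]
    k=4 if n=='side' else 3
    cv2.imwrite(f'pics/{n}_16.png',cv2.resize(a,None,fx=k,fy=k,interpolation=cv2.INTER_CUBIC))
    if n=='top':
        F=cv2.resize(c['frame'][145:245,235:345],None,fx=6,fy=6,interpolation=cv2.INTER_CUBIC).astype(int)
        m=((F[...,2]-F[...,0])>12).astype(np.uint8);m=cv2.morphologyEx(m,cv2.MORPH_OPEN,np.ones((9,9),np.uint8))
        ct=np.vstack([k for k in cv2.findContours(m,0,1)[0] if cv2.contourArea(k)>1000]);E=cv2.minEnclosingCircle(ct);print('cream',E)
E
```

```text
clk 21.78 beta_h 1.652 R 0.1403 z 0.3277 yaw-phi -0.015 rad (turn +-0.0047) Ft -0.6 Fr 0.6 Fz 0.1 w 0.0382 rot [-1.799e+02 -1.000e-01  8.810e+01]
turn to radial/vertical [-0.0008 -0.0004 -0.0047]
bar top z 0.0367 lift -0.0003 beta median 1.658 n 11
cream ((281.2916564941406, 189.4583282470703), 70.41763305664062)
```

View pics/side_16.png

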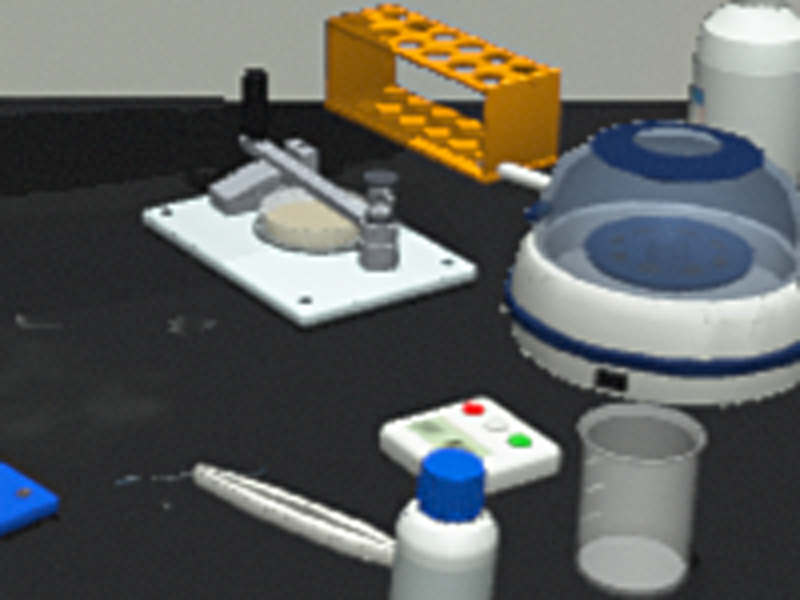

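View pics/top_16.png

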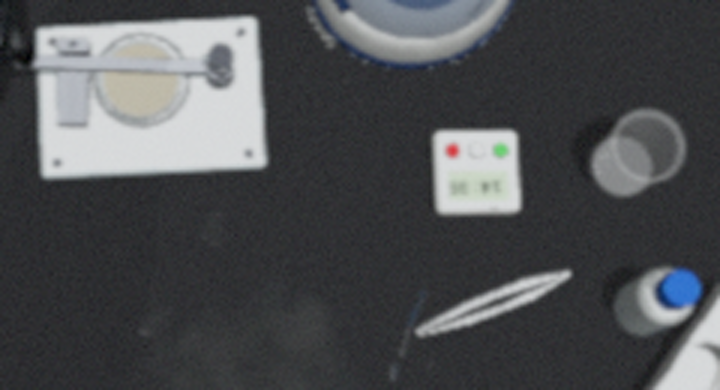

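All as required: the bar is in the notch over the centred dish, the hand is clear, and the bystanders are unmoved. Handing in.

```bash
python3 -c "
from station import manip
print(manip.finish_job())"
```

```text
the job is handed in; nothing more can be done
None
```

The job is handed in at about 22 s of the 69 s allowed. My last checks found nothing wrong, but no verdict is reported.

- **Dish:** I gripped it below its lid, where it is about 55 mm wide, set it in the ring of the aluminium platform and let go. Before the bar was turned, the top view put it about 1 mm or less from the seat. Its top was at 26 mm, as it should be when seated flat. After the bar was closed, its place in the image had not changed.
- **Bar:** I pushed it round by the knob, with the hand rising along the ramp. The highest tangential push I read was about 4.4 N, and it had dropped to near zero past the crest. I then backed the pad off and the bar fell into the notch. The last reading gave a lift of 0.0 mm (within about 0.5 mm) at 1.658 rad; from the images I had put the notch at about 1.66.
- **At the end:** The hand was about 75 mm above the knob, touching nothing. The timer, forceps and beaker look unmoved by eye; I did not re-measure their positions.
- **One disagreement:** On the crest the depth camera gave a lift of about 6 mm, where 8 to 9 mm was expected. The follower may already have started down the edge, or the depth reading was off. Either way it was above the 5 mm needed for that step.

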